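# Clear the pin tray and comb the rollers into their grooves

### The arm

A 6-joint arm with a two-finger parallel gripper is mounted at the origin on the work surface. World frame = base frame: x ahead of the robot, y to its left, z up, the work surface at z = 0. Lengths are in m, angles in rad, forces in N, time in s.
With the tool pointing down it reaches from about 0.4 to 0.825 m from the base axis. Payload 7 kg.
Tool frame: the origin (TCP) lies midway between the tips of the shut fingers; the grasp point (between the pads) lies 19 mm behind it; y points along the fingers, z is the direction in which the jaws open and shut, and the axes are right-handed (so a half turn about y gives the same grasp; the last joint's range is limited). The gripper opens to 88 mm and grips with 3 to 60 N. Pads are 19 mm wide; open, the fingers measure 130 mm over their backs; the gripper's body (78 mm by 193 mm) begins 47 mm behind the grasp point.
Start: joints at [1.464, 0.359, 0.012, 0, -1.224, -0.288], TCP at [0.26, 0.623, 0.197] pointing down, gripper open.
Joint ranges: [-3.07, 3.07], [-1.43, 2.12], [-1.02, 1.25], [-3.03, 1.67], [-3.05, -0], [-3.03, 3.03]. Speed limits (rad/s): [2.39, 2.39, 3.01, 3.14, 3.14, 3.14].

### API

Orientations are given as [roll, pitch, yaw] about the fixed x, y, z axes, in that order (R = Rz(yaw) Ry(pitch) Rx(roll)).
In Python, from station import arm gives the robot as it stands.
- The arm moves only by the tool move_arm, never from a script. Its argument "deltas" is a list of rows, each an object with "dp": the shift along the tool's x, y, z in mm, a list of three; "rotation": the turn, a rotation vector about the tool's x, y, z in degrees, a list of three. A call has 1 to 5 rows; each row shifts and turns the pose as measured when the row begins, along the tool's axes as they then stand; what a row does not reach is not made up. A row lasts 1/12 s, in which the tool goes at most 41.7 mm and 7.16 degrees, less where a joint would pass 70% of its speed; a pose out of reach is approached as far as the arm can. A call is refused whole if a number of a shift passes 41.7 or a number of a turn 7.16, either way. A call with a gripper value outside its range is refused whole. "jaw" is the closure in counts, from 0 (fully open) to 255 (shut), set as the call begins (left out, the last holds). The fingers move at their own pace and stop on an object; "squeeze" is the grip in N (left out, the last holds). Time passes only in rows, so rows that do not move let the fingers close. It gives the time, the measured TCP pose, the force and the opening at its end, in the units of the state.
- arm.get_state(): the state, without advancing time (a new reading comes with each control period).
- arm.grab_frame(name): name is "side" or "top"; returns a dict with "pixels" (384x512x3 uint8, red, green, blue), "z_map" (384x512 float32, m along the optical axis (not along the pixel's ray), 0 where there is no reading), "fx", "fy", "cx", "cy" (pixels), "cam_to_world" (4x4, takes a point from camera to world coordinates). Camera axes: x right, y down, z forward; pixel columns grow to the right and rows downward; lengths in m; the calibration is good to about 2 mm. A picture is of the moment at which its call begins.
- arm.job_done(): hands the job in, once; it reports no verdict.
The state is a dict: "t": time; "q": joint angles; "qd": joint speeds; "joint_efforts": joint torques, N m; "eef_pos": TCP position; "ee_rot": TCP orientation; "force": force on the tool from outside, world axes, zero at the start; "moment": the same for the moment, N m; "width": finger opening in m.
Only numpy, scipy, OpenCV 4.12 (cv2) and the standard library are available. Lean on these libraries where they do the work, as an engineer would, in place of code of your own. Each camera call takes 0.05 s, during which the arm holds its last target.

### The job

First clear the blue grooved tray: lift out the black drum and the silver-grey mount ring and set them down, not dropped, on free places well inside the grey felt mat, the drum upright and the ring flat. Then take the rake from the clamped wooden block and comb it along the tray, from the flat end over the grooves, until all three steel rods lie down in grooves (do not touch the rods with the fingers), and last put the rake back upright on the block with its tines in the channel. Leave everything else on the bench where it is.

Things in the scene. Friction and masses are not known exactly. Their poses are not given: they have to be found in the camera images.
- tray: Fixed blue tray with green bed, 256 (x) x 116 (y) x 32 mm; walls 8 mm thick, 32 mm high all round; inside 240 x 100 mm. Origin: centre of its underside, z up. Local +x is the combing direction: flat end at -x, grooves at +x. Flat floor (x -120 to +12 mm) is 13 mm above the origin. At the start the drum stands at x about -100, the rods lie askew at x -84 to +8, the mount ring over the grooves.
- tray_grooves (a point): Centre of the tray's grooved part, at ridge-top height (13 mm above the tray's underside), 56 mm along +x from the tray's centre; axes as the tray's. Five grooves run along local y over the inside width, 12 mm wide, 10 mm deep, centred at x = -38, -19, 0, +19, +38 mm from this point; ridges between are 7 mm wide; beyond the last groove the bed is level with the ridges for 20 mm up to the end wall.
- rod0: Loose bright steel roller rod 1 of 3 (all alike), 10 mm diameter, 70 mm long, 43 g; origin at its centre, local x along its length. Lies in the tray on the flat floor; in a groove its centre is about 8 mm above the tray's origin, below the ridge tops.
- rod1: Loose bright steel roller rod 2 of 3 (all alike), 10 mm diameter, 70 mm long, 43 g; origin at its centre, local x along its length. Lies in the tray on the flat floor; in a groove its centre is about 8 mm above the tray's origin, below the ridge tops.
- rod2: Loose bright steel roller rod 3 of 3 (all alike), 10 mm diameter, 70 mm long, 43 g; origin at its centre, local x along its length. Lies in the tray on the flat floor; in a groove its centre is about 8 mm above the tray's origin, below the ridge tops.
- drum: Black upright shutter curtain drum with two thin bright bands, 28 mm diameter, 46 mm high plus an 8 mm wide steel stub standing 6 mm proud on top; origin half-way up the 46 mm body, z up along its axis. About 70 g.
- mount_mid (a point): Centre (half-way up, on the axis) of the silver-grey lens mount ring lying flat: 50 mm outside diameter, 38 mm bore, 20 mm high, about 60 g; z up along its axis. Body name mount.
- mat: Fixed grey felt mat, 260 (local x) x 170 (local y) x 3 mm, flat on the bench; origin at the centre of its underside, z up. A brass ring and a green filter already lie on it.
- block: Fixed wooden block, 160 (x) x 130 (y) x 40 mm, clamped to the left bench edge; origin at the centre of its underside. A channel 100 mm wide (x -50 to +50 mm) and 22 mm deep runs in from its -y side, y -65 to +25 mm; the cheeks beside it are 40 mm high. Rake at rest: bar on both cheeks, tines in the channel. Blue C-clamp jaw on the block at y above +40 mm, up to 54 mm high.
- rake: Loose rake, 160 g: orange upright grip 24 (x) x 40 (y) x 50 mm high on an aluminium cross bar 30 (x) x 140 (y) x 10 mm. Origin at the grip's centre, z up; the bar's underside is 35 mm below it. Starts on the block, its bar along the block's x (its own x near the block's +y), origin 75 mm above the block's underside.
- rake_tips (a point): Point between the tips of the rake's seven dark tines, 52 mm straight below the grip's centre. Tines are 8 mm square, 17 mm long below the bar, 88 mm over all along the rake's y. With the bar's ends riding on the tray's two side walls the tines hang inside (6 mm play each side) and clear the ridges by 2 mm: they push rods lying on the bed, and pass over rods down in grooves.
- brass_mid (a point): Centre of a brass scale ring lying on the mat: 56 mm outside diameter, 12 mm high. Bystander.
- filter_mid (a point): Centre of a round green glass filter in a dark rim lying on the mat: 52 mm diameter, 8 mm high. Bystander.
- loupe_mid (a point): Centre of a black loupe standing between tray and block: 36 mm diameter, 36 mm high. Bystander.
- bottle_mid (a point): Centre of a small closed amber bottle, 36 mm diameter, 70 mm high, beyond the tray. Bystander.
- tin_mid (a point): Centre of a flat steel tin, 52 mm diameter, 30 mm high, near the robot on its left. Bystander.
- driver_mid (a point): Middle of a screwdriver lying on the bench beyond the mat, 170 mm long. Bystander.

How it is judged:
By the outcome, as a careful person would: the job done as asked, in the order asked, and still so for the second after the job is handed in, with the robot touching nothing.
It also fails if it takes over 72 s, if anything falls off the work surface, if the arm or the gripper's body presses on something with over 40 N, if the wrist force passes 120 N, or if a joint passes its speed limit or range.

## Working session

There is one attempt and no reset: what is moved stays moved. The work goes in short steps, Python scripts to look and compute and a tool call to move; the robot and the scene stay as the last step left them, time stands still between calls to the robot, and variables do not carry over. Pictures are saved under pics/ and viewed, and the job is handed in when it is done.

Besides the shell and the picture viewer there is one more tool, called as name([rows], argument=value, ...), one row to a line, values as JSON. move_arm: Moves the arm, as the interface text tells. Its arguments: {"type":"object","properties":{"deltas":{"type":"array","items":{"type":"object","properties":{"dp":{"type":"array","items":{"type":"number"}},"rotation":{"type":"array","items":{"type":"number"}}}}},"jaw":{"type":"number"},"squeeze":{"type":"number"}},"required":["deltas"]}

```bash
mkdir -p pics; ls
cat > h.py <<'E'
import numpy as np,cv2
from station import arm
def grab(n,tag):
    f=arm.grab_frame(n); cv2.imwrite(f'pics/{tag}.png',f['pixels'][:,:,::-1]); np.savez(f'pics/{tag}.npz',**f); return f
def cloud(f):
    z=np.array(f['z_map'],float);v,u=np.mgrid[:z.shape[0],:z.shape[1]]
    P=np.stack([(u-f['cx'])/f['fx']*z,(v-f['cy'])/f['fy']*z,z,np.ones_like(z)],-1)
    return (P@np.array(f['cam_to_world']).T)[...,:3]
E
python3 - <<'E'
from h import *
for n in('side','top'):
    f=grab(n,n+'0'); print(n,f['fx'],np.round(f['cam_to_world'],3).tolist())
s=arm.get_state()
for k in s: print(k,np.round(s[k],4))
E
```

```text
pics
side 408.05702928731046 [[0.975, -0.116, 0.191, 0.332], [-0.224, -0.488, 0.844, -0.936], [-0.004, -0.865, -0.501, 0.637], [0.0, 0.0, 0.0, 1.0]]
top 440.28851341233695 [[0.002, -0.988, 0.151, 0.366], [-1.0, -0.004, -0.013, 0.033], [0.013, -0.151, -0.988, 1.183], [0.0, 0.0, 0.0, 1.0]]
t 0.1
q [ 1.4641e+00  3.5930e-01  1.1200e-02 -3.0000e-04 -1.2241e+00 -2.8810e-01]
qd [ 0.0004 -0.001   0.0046  0.0012 -0.0016 -0.0007]
joint_efforts [-2.50000e-03 -5.84166e+01  2.93752e+01  7.01550e+00  1.02000e-02
 -0.00000e+00]
eef_pos [0.2595 0.6226 0.1957]
ee_rot [-1.5693e+00  1.0000e-04  2.7467e+00]
force [0.455  0.4596 0.211 ]
moment [0.0273 0.0367 0.0112]
width 0.0877
```

View pics/top0.png

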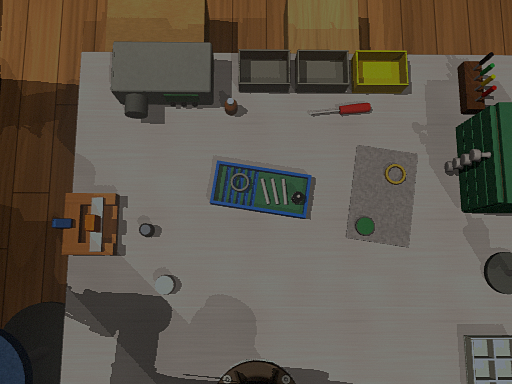

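View pics/side0.png

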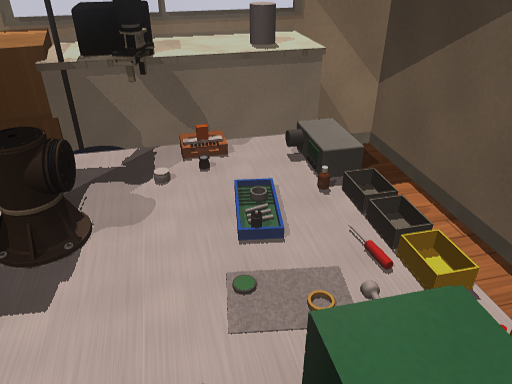

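Run:
```python
import numpy as np,cv2
from h import cloud
f=dict(np.load('pics/top0.npz'));P=cloud(f);np.save('pics/P.npy',P)
im=f['pixels'][:,:,::-1]
def crop(u0,u1,v0,v1,s,n): cv2.imwrite(n,cv2.resize(im[v0:v1,u0:u1],None,fx=s,fy=s,interpolation=cv2.INTER_CUBIC))
crop(205,325,150,225,6,'pics/c1.png'); crop(45,165,185,265,6,'pics/c2.png');crop(340,425,140,250,5,'pics/c3.png')
for u,v in [(330,300),(262,230),(380,185),(240,183),(298,198),(146,230),(394,174),(365,226),(92,222),(97,240),(75,240),(113,240),(62,223),(165,285)]:
    print(u,v,np.round(P[v,u],3))
f=dict(np.load('pics/side0.npz'));T=np.linalg.inv(f['cam_to_world']);c=T@[.26,.623,.197,1];print(c[:2]/c[2]*f['fx']+[f['cx'],f['cy']])
```

```text
330 300 [ 0.267 -0.195 -0.003]
262 230 [ 0.451 -0.016  0.001]
380 185 [ 0.575 -0.339  0.003]
240 183 [0.578 0.044 0.006]
298 198 [ 0.529 -0.106  0.063]
146 230 [0.448 0.287 0.033]
394 174 [ 0.605 -0.378  0.005]
365 226 [ 0.462 -0.291  0.01 ]
92 222 [0.462 0.406 0.099]
97 240 [0.421 0.407 0.05 ]
75 240 [0.421 0.466 0.043]
113 240 [0.422 0.376 0.02 ]
62 223 [0.463 0.496 0.057]
165 285 [0.307 0.234 0.032]
[138.6045981   84.54063988]
```

Run:
```python
import cv2,numpy as np
f=dict(np.load('pics/side0.npz'));im=f['pixels'][:,:,::-1]
cv2.imwrite('pics/s1.png',cv2.resize(im[115:255,140:300],None,fx=4.5,fy=4,interpolation=2))
```

```text
(no output)
```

View pics/c1.png

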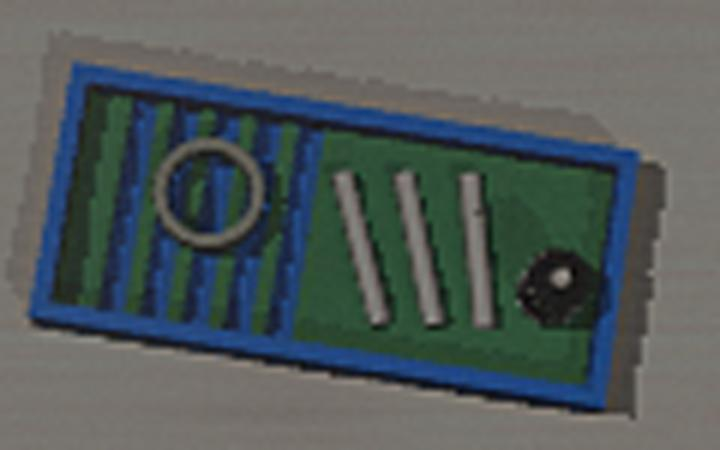

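View pics/c2.png

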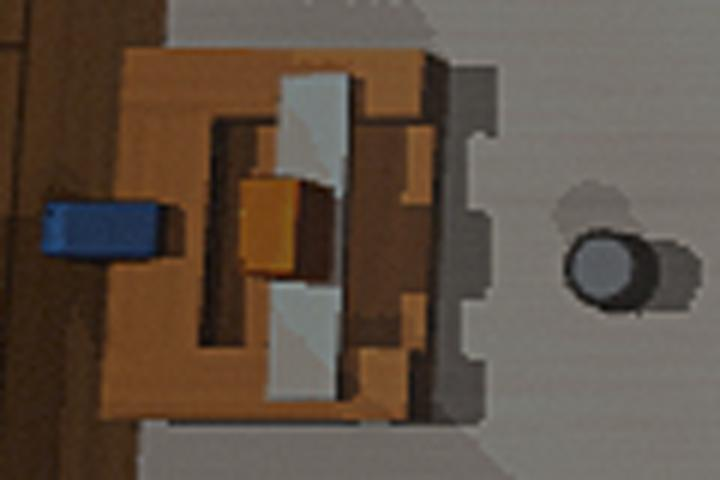

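View pics/s1.png

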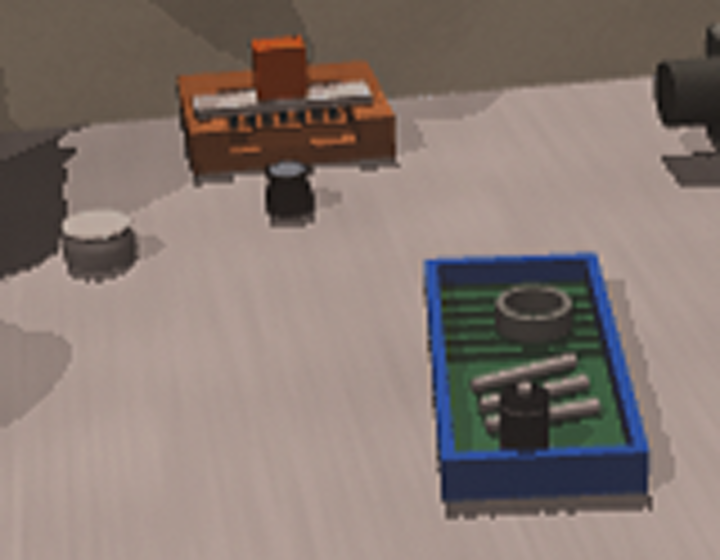

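View pics/c3.png

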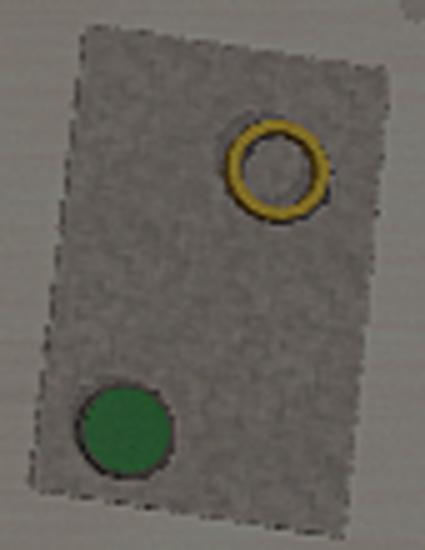

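```bash
cat > fit.py <<'E'
import numpy as np,cv2
def rect(P,m):
    p=P[m][:,:2]; r=cv2.minAreaRect((p*1000).astype(np.float32)); return len(p),np.round(r[0],1),np.round(r[1],1),round(r[2],1)
def sel(P,u0,u1,v0,v1,z0,z1):
    m=np.zeros(P.shape[:2],bool);m[v0:v1,u0:u1]=1
    return m&(P[...,2]>z0)&(P[...,2]<z1)
def circ(P,m):
    p=(P[m][:,:2]*1000).astype(np.float32);c,r=cv2.minEnclosingCircle(p);return len(p),np.round(c,1),round(r,1),np.round(P[m].mean(0),4)
E
python3 - <<'E'
from fit import *
f=dict(np.load('pics/top0.npz'));P=np.load('pics/P.npy');im=f['pixels'].astype(int)
blue=(im[...,2]>im[...,0]+40)&(im[...,2]>im[...,1]+20)
print('tray',rect(P,sel(P,200,325,150,225,.025,.038)&blue))
print('ring',circ(P,sel(P,228,252,170,196,.024,.045)&~blue))
print('drum',circ(P,sel(P,287,308,186,206,.05,.075)))
print('barZ .045-.06',rect(P,sel(P,82,106,190,260,.047,.06)))
print('grip',rect(P,sel(P,75,110,205,245,.09,.12)))
print('block',rect(P,sel(P,55,125,185,265,.034,.045)))
m=sel(P,340,425,140,250,-.01,.02)
# mat by texture: darker
g=im.sum(2); print('grey mat/bench',g[180:190,375:385].mean(),g[180:190,330:340].mean())
mm=(cv2.medianBlur(f['pixels'],5).astype(int).sum(2)<(g[180:190,375:385].mean()+g[180:190,330:340].mean())/2)&m
print('mat',rect(P,cv2.morphologyEx(mm.astype(np.uint8),cv2.MORPH_OPEN,np.ones((7,7)))>0))
y=(im[...,0]>im[...,2]+50)
print('brass',circ(P,sel(P,380,412,158,190,0,.03)&y))
gr=(im[...,1]>im[...,0]+20)
print('filter',circ(P,sel(P,350,380,212,240,0,.03)&gr))
print('loupe',circ(P,sel(P,135,158,218,240,.028,.05)))
print('tin',circ(P,sel(P,150,180,270,300,.025,.05)))
print('bottle',circ(P,sel(P,222,240,95,118,.02,.1)))
# rods
mb=sel(P,255,290,172,210,.012,.032)&(im.min(2)>95)
n,l,st,c=cv2.connectedComponentsWithStats(mb.astype(np.uint8))
for i in range(1,n):
    if st[i,4]>10: print('rod',st[i],rect(P,l==i),P[l==i][:,2].mean())
E
```

```text
tray (799, array([558.9, -11.3]), array([256.2, 116.7]), 81.2)
ring (126, array([577. ,  44.2]), 24.9, array([0.5765, 0.0447, 0.0317]))
drum (96, array([ 534.6, -106.5]), 14.0, array([ 0.5342, -0.1064,  0.0588]))
barZ .045-.06 (457, array([462.2, 411.9]), array([139.5,  31.4]), 1.0)
grip (178, array([462.2, 411.6]), array([39.8, 24.9]), 0.9)
block (1582, array([464.7, 435.2]), array([159.2, 133. ]), 0.0)
grey mat/bench 274.98 347.53
mat (5888, array([ 548. , -344.3]), array([175.1, 262.8]), 81.2)
brass (142, array([ 604.4, -378.4]), 28.0, array([ 0.6041, -0.3783,  0.0137]))
filter (220, array([ 462.9, -291.5]), 22.7, array([ 0.4628, -0.2909,  0.011 ]))
loupe (132, array([449.2, 289.5]), 16.9, array([0.4495, 0.289 , 0.0363]))
tin (281, array([308. , 237.2]), 24.3, array([0.3078, 0.2373, 0.0297]))
bottle (161, array([786.2,  70.2]), 18.1, array([0.7812, 0.0698, 0.0493]))
rod [261 179   8  25  61] (61, array([554.4, -22.4]), array([66.9,  6.2]), 13.7) 0.022192572153031064
rod [271 179   7  25  62] (62, array([553.6, -48.4]), array([66.6,  6. ]), 10.3) 0.021850846621113154
rod [282 179   5  25  62] (62, array([553.8, -74.3]), array([66. ,  6.1]), 5.4) 0.02198502657387405
```

```bash
cat > plan.py <<'E'
import numpy as np,sys
from scipy.spatial.transform import Rotation as R
from station import arm
# usage plan.py x y z yawdeg [step mm]; keeps tool pointing down
x,y,z,yaw=map(float,sys.argv[1:5]); step=float(sys.argv[5]) if len(sys.argv)>5 else 40
s=arm.get_state(); p=np.array(s['eef_pos']);Rm=R.from_euler('xyz',s['ee_rot'])
T=R.from_euler('xyz',[-90,0,yaw],degrees=True)
d=np.array([x,y,z])-p; rv=(Rm.inv()*T).as_rotvec(degrees=True)
n=max(1,int(np.ceil(max(np.linalg.norm(d)*1000/step,np.abs(rv).max()/7))))
print('t',round(s['t'],2),'pos',np.round(p,4),'rot',np.round(np.degrees(s['ee_rot']),1),'w',round(float(s['width']),4),'F',np.round(s['force'],1),'q',np.round(s['q'],2))
print('total tool dp',np.round(Rm.inv().apply(d)*1000,1),'rv',np.round(rv,2),'rows',n)
for i in range(n):
    Ri=Rm*R.from_rotvec(rv*i/n,degrees=True)
    print(i,np.round(Ri.inv().apply(d)*1000/n,1).tolist(),np.round(rv/n,2).tolist())
E
python3 plan.py .577 .044 .12 146.2
```

```text
t 0.1 pos [0.2595 0.6226 0.1957] rot [-89.9   0.  157.4] w 0.0877 F [0.5 0.5 0.2] q [ 1.46  0.36  0.01 -0.   -1.22 -0.29]
total tool dp [-515.7   76.4  411.8] rv [-0.08 11.18 -0.02] rows 17
0 [-30.3, 4.5, 24.2] [-0.0, 0.66, -0.0]
1 [-30.6, 4.5, 23.9] [-0.0, 0.66, -0.0]
2 [-30.9, 4.5, 23.5] [-0.0, 0.66, -0.0]
3 [-31.2, 4.5, 23.2] [-0.0, 0.66, -0.0]
4 [-31.4, 4.5, 22.8] [-0.0, 0.66, -0.0]
5 [-31.7, 4.5, 22.4] [-0.0, 0.66, -0.0]
6 [-31.9, 4.5, 22.1] [-0.0, 0.66, -0.0]
7 [-32.2, 4.5, 21.7] [-0.0, 0.66, -0.0]
8 [-32.4, 4.5, 21.3] [-0.0, 0.66, -0.0]
9 [-32.7, 4.5, 21.0] [-0.0, 0.66, -0.0]
10 [-32.9, 4.5, 20.6] [-0.0, 0.66, -0.0]
11 [-33.1, 4.5, 20.2] [-0.0, 0.66, -0.0]
12 [-33.4, 4.5, 19.8] [-0.0, 0.66, -0.0]
13 [-33.6, 4.5, 19.5] [-0.0, 0.66, -0.0]
14 [-33.8, 4.5, 19.1] [-0.0, 0.66, -0.0]
15 [-34.0, 4.5, 18.7] [-0.0, 0.66, -0.0]
16 [-34.2, 4.5, 18.3] [-0.0, 0.66, -0.0]
```

move_arm([
  {"dp": [-30, 3, 24], "rotation": [0, 2, 0]},
  {"dp": [-31, 3, 23], "rotation": [0, 2, 0]},
  {"dp": [-32, 3, 22], "rotation": [0, 2, 0]},
  {"dp": [-33, 3, 21], "rotation": [0, 2, 0]},
  {"dp": [-33, 3, 20], "rotation": [0, 2, 0]},
], jaw=80, squeeze=20)

```text
t: 0.52
eef_pos: [0.3511, 0.4519, 0.1762]
ee_rot: [-1.565, 0.001, 2.574]
force: [0.7, -0.0, -0.1]
width: 0.0626
```

```bash
python3 plan.py .577 .044 .12 146.2|head -4
```

```text
t 0.52 pos [0.3511 0.4519 0.1762] rot [-8.970e+01  1.000e-01  1.475e+02] w 0.0626 F [ 0.7 -0.  -0.1] q [ 1.25  0.21 -0.24  0.   -1.12 -0.25]
total tool dp [-409.7   58.   222.3] rv [-0.31  1.29 -0.09] rows 12
0 [-34.1, 4.8, 18.5] [-0.03, 0.11, -0.01]
1 [-34.2, 4.8, 18.5] [-0.03, 0.11, -0.01]
```

move_arm([
  {"dp": [-34, 4, 18.5], "rotation": [0, 0, 0]},
  {"dp": [-34, 4, 18.5], "rotation": [0, 0, 0]},
  {"dp": [-34, 4, 18.5], "rotation": [0, 0, 0]},
  {"dp": [-34, 4, 18.5], "rotation": [0, 0, 0]},
  {"dp": [-34, 4, 18.5], "rotation": [0, 0, 0]},
])

```text
t: 0.93
eef_pos: [0.4459, 0.2726, 0.1554]
ee_rot: [-1.564, 0.001, 2.573]
force: [1.2, 0.4, 0.2]
width: 0.0601
```

move_arm([
  {"dp": [-34, 4, 18.5], "rotation": [0, 0.5, 0]},
  {"dp": [-34, 4, 18.5], "rotation": [0, 0.5, 0]},
  {"dp": [-34, 4, 18.5], "rotation": [0, 0, 0]},
  {"dp": [-34, 4, 18.5], "rotation": [0, 0, 0]},
  {"dp": [-34, 4, 18.5], "rotation": [0, 0, 0]},
])

```text
t: 1.35
eef_pos: [0.539, 0.0922, 0.1351]
ee_rot: [-1.564, 0.001, 2.557]
force: [1.4, 1.4, -0.4]
width: 0.0602
```

```bash
python3 plan.py .577 .044 .12 146.2|head -4
```

```text
t 1.35 pos [0.539  0.0922 0.1351] rot [-89.6   0.  146.5] w 0.0602 F [ 1.4  1.4 -0.4] q [ 0.53  0.2  -0.36  0.   -1.02  0.45]
total tool dp [-58.3  15.3  19.1] rv [-0.39  0.28 -0.03] rows 2
0 [-29.2, 7.6, 9.6] [-0.19, 0.14, -0.02]
1 [-29.2, 7.6, 9.5] [-0.19, 0.14, -0.02]
```

move_arm([
  {"dp": [-29, 18, 9.5], "rotation": [-0.2, 0.2, 0]},
  {"dp": [-29, 18, 9.5], "rotation": [-0.2, 0, 0]},
  {"dp": [0, 18, 0], "rotation": [0, 0, 0]},
  {"dp": [0, 18, 0], "rotation": [0, 0, 0]},
  {"dp": [0, 0, 0], "rotation": [0, 0, 0]},
])

```text
t: 1.77
eef_pos: [0.5802, 0.0327, 0.0591]
ee_rot: [-1.571, 0.0, 2.543]
force: [-0.9, 0.3, -0.6]
width: 0.0602
```

```bash
python3 plan.py .577 .044 .019 146.2|head -4; python3 -c "
from h import *
grab('top','t1');f=grab('side','s2')
im=f['pixels'][:,:,::-1];cv2.imwrite('pics/s2c.png',cv2.resize(im[100:260,200:320],None,fx=4.5,fy=3.7,interpolation=2))"
```

```text
t 1.77 pos [0.5802 0.0327 0.0591] rot [-90.    0.  145.7] w 0.0602 F [-0.9  0.3 -0.6] q [ 0.39  0.33 -0.37  0.   -0.87  0.58]
total tool dp [ 9.1 40.1 -7.6] rv [-0.01 -0.48 -0.03] rows 2
0 [4.5, 20.1, -3.8] [-0.01, -0.24, -0.01]
1 [4.5, 20.1, -3.8] [-0.01, -0.24, -0.01]
```

View pics/s2c.png

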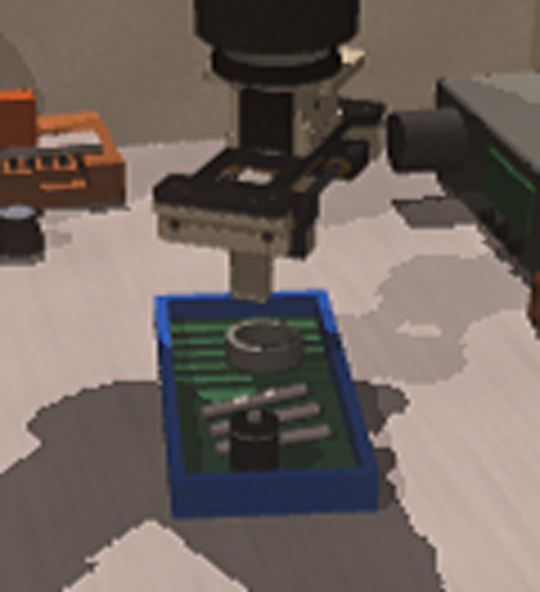

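move_arm([
  {"dp": [9, 0, -7.5], "rotation": [0, 0, 0]},
  {"dp": [0, 0, 0], "rotation": [0, 0, 0]},
])

```text
t: 2.03
eef_pos: [0.5795, 0.0465, 0.0646]
ee_rot: [-1.575, 0.005, 2.546]
force: [-0.6, 0.4, 0.6]
width: 0.0602
```

```bash
python3 plan.py .577 .044 .019 146.2|head -4
```

```text
t 2.03 pos [0.5795 0.0465 0.0646] rot [-90.2   0.3 145.9] w 0.0602 F [-0.6  0.4  0.6] q [ 0.42  0.32 -0.37  0.   -0.87  0.56]
total tool dp [ 0.9 45.5  3.7] rv [ 0.24 -0.34 -0.29] rows 2
0 [0.5, 22.8, 1.9] [0.12, -0.17, -0.14]
1 [0.4, 22.8, 1.8] [0.12, -0.17, -0.14]
```

move_arm([
  {"dp": [0.5, 10, 2], "rotation": [0.2, 0, -0.2]},
  {"dp": [0.5, 10, 1], "rotation": [0, 0, 0]},
  {"dp": [0, 10, 0], "rotation": [0, 0, 0]},
  {"dp": [0, 8, 0], "rotation": [0, 0, 0]},
  {"dp": [0, 3, 0], "rotation": [0, 0, 0]},
])

```text
t: 2.45
eef_pos: [0.5788, 0.0484, 0.0244]
ee_rot: [-1.578, 0.006, 2.551]
force: [-0.5, 0.3, -0.0]
width: 0.0602
```

```bash
python3 plan.py .577 .044 .019 146.2|head -4
```

```text
t 2.45 pos [0.5788 0.0484 0.0244] rot [-90.4   0.3 146.2] w 0.0602 F [-0.5  0.3 -0. ] q [ 0.42  0.37 -0.42  0.   -0.78  0.56]
total tool dp [-0.9  5.4  4.7] rv [ 0.41 -0.04 -0.33] rows 1
0 [-0.9, 5.4, 4.7] [0.41, -0.04, -0.33]
```

move_arm([
  {"dp": [-1, 3, 4.5], "rotation": [0.4, 0, -0.3]},
  {"dp": [0, 2, 0], "rotation": [0, 0, 0]},
])

```text
t: 2.62
eef_pos: [0.5762, 0.0436, 0.0176]
ee_rot: [-1.568, -0.001, 2.551]
force: [0.9, -0.2, 0.4]
width: 0.0602
```

```bash
python3 plan.py .577 .044 .019 146.2|head -4
```

```text
t 2.62 pos [0.5762 0.0436 0.0176] rot [-8.990e+01 -1.000e-01  1.462e+02] w 0.0602 F [ 0.9 -0.2  0.4] q [ 0.41  0.38 -0.42  0.   -0.78  0.57]
total tool dp [-0.5 -1.4 -0.8] rv [-0.14 -0.01  0.07] rows 1
0 [-0.5, -1.4, -0.8] [-0.14, -0.01, 0.07]
```

Good. Close.

move_arm([
  {"dp": [0, -1, 0], "rotation": [0, 0, 0]},
  {"dp": [0, 0, 0], "rotation": [0, 0, 0]},
  {"dp": [0, 0, 0], "rotation": [0, 0, 0]},
  {"dp": [0, 0, 0], "rotation": [0, 0, 0]},
  {"dp": [0, 0, 0], "rotation": [0, 0, 0]},
], jaw=255, squeeze=20)

```text
t: 3.03
eef_pos: [0.5765, 0.0428, 0.0184]
ee_rot: [-1.568, -0.001, 2.55]
force: [0.4, 0.1, 0.5]
width: 0.0322
```

move_arm([
  {"dp": [0, 0, 0], "rotation": [0, 0, 0]},
  {"dp": [0, -10, 0], "rotation": [0, 0, 0]},
  {"dp": [0, -15, 0], "rotation": [0, 0, 0]},
  {"dp": [0, -25, 0], "rotation": [0, 0, 0]},
  {"dp": [0, -20, 0], "rotation": [0, 0, 0]},
])

```text
t: 3.45
eef_pos: [0.5737, 0.042, 0.0886]
ee_rot: [-1.561, -0.006, 2.55]
force: [1.4, 0.6, 0.1]
width: 0.0017
```

```bash
python3 plan.py .563 -.313 .1 146.2|head -4; python3 -c "
from h import *
f=grab('side','s3')
im=f['pixels'][:,:,::-1];cv2.imwrite('pics/s3c.png',cv2.resize(im[100:260,200:320],None,fx=4.5,fy=3.7,interpolation=2))"
```

```text
t 3.45 pos [0.5737 0.042  0.0886] rot [-89.5  -0.4 146.1] w 0.0017 F [1.4 0.6 0.1] q [ 0.41  0.3  -0.35 -0.   -0.94  0.57]
total tool dp [-189.    -9.7  300.7] rv [-0.54 -0.1   0.35] rows 9
0 [-21.0, -1.1, 33.4] [-0.06, -0.01, 0.04]
1 [-21.0, -1.1, 33.4] [-0.06, -0.01, 0.04]
```

View pics/s3c.png

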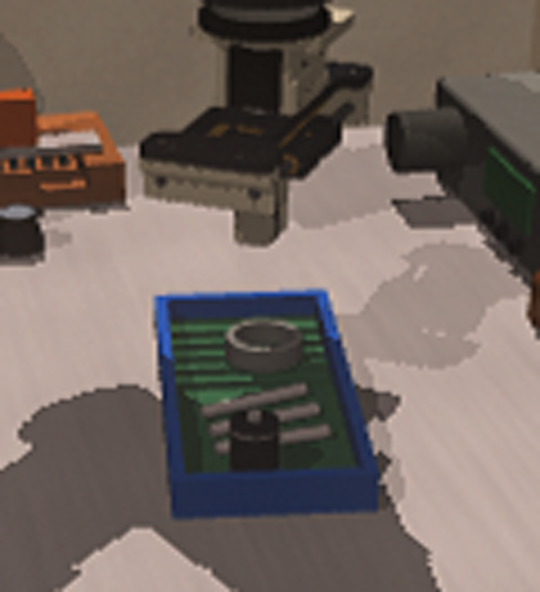

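Run:
```python
from h import *
f=grab('top','t3')
im=f['pixels'][:,:,::-1];cv2.imwrite('pics/t3c.png',cv2.resize(im[120:250,190:330],None,fx=5,fy=4.5,interpolation=2))
s=arm.get_state();print(s['eef_pos'],s['width'])
for n in('s3','t3'):
    f=dict(np.load(f'pics/{n}.npz'));T=np.linalg.inv(f['cam_to_world'])
    for p in [s['eef_pos'],[.577,.044,.033]]:
        c=T@[*p,1];print(n,c[:2]/c[2]*f['fx']+[f['cx'],f['cy']],c[2])
f=dict(np.load('pics/s3.npz'));P=cloud(f)
for v in range(140,210,4): print(v,[tuple(np.round(P[v,u],3)) for u in(250,257,262)])
```

```text
[0.57603654 0.0426885  0.09107174] 0.00033737576543775506
s3 [257.98275505 172.264887  ] 1.1456560746331217
s3 [258.10239002 189.74559771] 1.1760696327430993
t3 [240.08698864 177.72325176] 1.111245985610871
t3 [239.76452785 181.4986945 ] 1.1687727395994392
140 [(np.float64(0.537), np.float64(-0.03), np.float64(0.225)), (np.float64(0.553), np.float64(-0.039), np.float64(0.227)), (np.float64(0.565), np.float64(-0.04), np.float64(0.226))]
144 [(np.float64(0.533), np.float64(-0.048), np.float64(0.222)), (np.float64(0.549), np.float64(-0.054), np.float64(0.223)), (np.float64(0.564), np.float64(-0.045), np.float64(0.218))]
148 [(np.float64(0.534), np.float64(-0.044), np.float64(0.21)), (np.float64(0.549), np.float64(-0.055), np.float64(0.213)), (np.float64(0.57), np.float64(-0.024), np.float64(0.197))]
152 [(np.float64(0.535), np.float64(-0.037), np.float64(0.196)), (np.float64(0.55), np.float64(-0.049), np.float64(0.199)), (np.float64(0.586), np.float64(0.039), np.float64(0.154))]
156 [(np.float64(0.535), np.float64(-0.039), np.float64(0.186)), (np.float64(0.551), np.float64(-0.047), np.f
[... 1746 characters left out ...]
float64(0.043), np.float64(0.016)), (np.float64(0.568), np.float64(0.02), np.float64(0.028)), (np.float64(0.584), np.float64(0.024), np.float64(0.023))]
200 [(np.float64(0.551), np.float64(0.036), np.float64(0.007)), (np.float64(0.569), np.float64(0.025), np.float64(0.011)), (np.float64(0.584), np.float64(0.026), np.float64(0.008))]
204 [(np.float64(0.546), np.float64(0.014), np.float64(0.007)), (np.float64(0.566), np.float64(0.013), np.float64(0.005)), (np.float64(0.58), np.float64(0.011), np.float64(0.005))]
208 [(np.float64(0.537), np.float64(-0.026), np.float64(0.021)), (np.float64(0.557), np.float64(-0.024), np.float64(0.017)), (np.float64(0.571), np.float64(-0.024), np.float64(0.015))]
```

View pics/t3c.png

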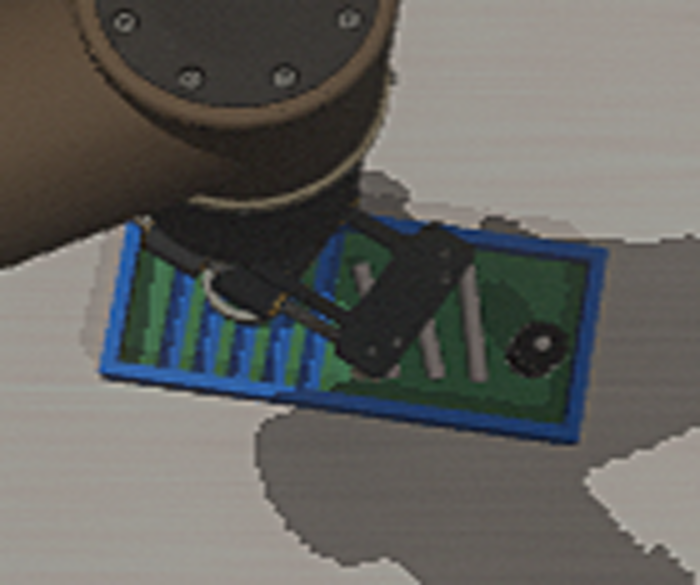

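Run:
```python
from h import *
f=dict(np.load('pics/s3.npz'));P=cloud(f)
d=np.hypot(P[...,0]-.575,P[...,1]-.042)
for v in range(150,175):
    us=np.where((d[v]<.06)&(P[v,:,2]>.05))[0]
    if len(us): print(v,us.min(),us.max(),np.round(P[v,us].mean(0),3), f['pixels'][v,us[len(us)//2]])
```

```text
150 262 263 [0.589 0.044 0.158] [74 65 54]
151 262 263 [0.589 0.044 0.155] [74 64 53]
152 262 263 [0.589 0.044 0.152] [74 65 54]
153 262 263 [0.589 0.043 0.149] [74 65 54]
154 262 263 [0.589 0.045 0.145] [79 69 59]
155 262 263 [0.589 0.045 0.142] [96 84 73]
156 262 263 [0.59  0.046 0.139] [96 85 74]
157 252 263 [0.573 0.035 0.143] [29 24 24]
158 252 263 [0.572 0.031 0.142] [75 64 55]
159 252 263 [0.572 0.031 0.139] [81 70 60]
160 253 263 [0.573 0.032 0.135] [82 70 61]
161 252 263 [0.572 0.032 0.132] [82 71 61]
162 252 262 [0.57  0.03  0.131] [82 71 61]
163 252 261 [0.568 0.029 0.128] [83 73 62]
164 252 261 [0.569 0.031 0.124] [84 73 62]
165 252 260 [0.567 0.028 0.122] [85 73 63]
166 255 259 [0.569 0.027 0.12 ] [126 112 103]
```

Run:
```python
import cv2,numpy as np
f=dict(np.load('pics/s3.npz'));im=f['pixels'][:,:,::-1]
cv2.imwrite('pics/s3z.png',cv2.resize(im[120:180,225:295],None,fx=10,fy=10,interpolation=cv2.INTER_NEAREST))
```

```text
(no output)
```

View pics/s3z.png

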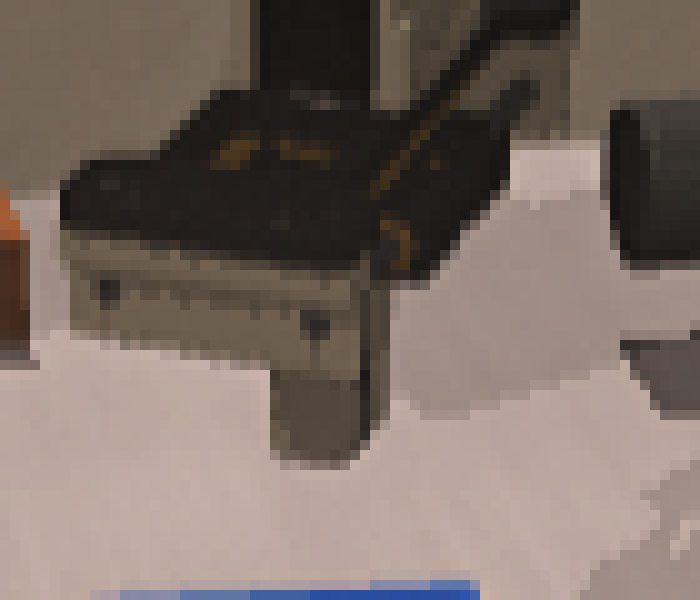

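move_arm([
  {"dp": [0, 3, -0.5], "rotation": [0, 0, 0]},
  {"dp": [0, 10, 0], "rotation": [0, 0, 0]},
  {"dp": [0, 10, 0], "rotation": [0, 0, 0]},
  {"dp": [0, 10, 0], "rotation": [0, 0, 0]},
  {"dp": [0, 10, 0], "rotation": [0, 0, 0]},
], jaw=80)

```text
t: 3.97
eef_pos: [0.577, 0.0436, 0.0471]
ee_rot: [-1.57, 0.0, 2.55]
force: [-0.1, -1.0, 0.4]
width: 0.0282
```

```bash
python3 plan.py .577 .044 -.008 146.2|head -4
```

```text
t 3.97 pos [0.577  0.0436 0.0471] rot [-90.    0.  146.1] w 0.0282 F [-0.1 -1.   0.4] q [ 0.41  0.34 -0.39  0.   -0.84  0.57]
total tool dp [ 0.2 55.1 -0.4] rv [-0.02 -0.08 -0.01] rows 2
0 [0.1, 27.6, -0.2] [-0.01, -0.04, -0.01]
1 [0.1, 27.6, -0.2] [-0.01, -0.04, -0.01]
```

move_arm([
  {"dp": [0, 3, 0], "rotation": [0, 0, 0]},
  {"dp": [0, 3, 0], "rotation": [0, 0, 0]},
  {"dp": [0, 5, 0], "rotation": [0, 0, 0]},
  {"dp": [0, 5, 0], "rotation": [0, 0, 0]},
  {"dp": [0, 5, 0], "rotation": [0, 0, 0]},
])

```text
t: 4.38
eef_pos: [0.5738, 0.0423, 0.0188]
ee_rot: [-1.563, -0.005, 2.55]
force: [-0.1, 0.7, 0.2]
width: 0.0588
```

move_arm([
  {"dp": [0, 8, 0], "rotation": [0, 0, 0]},
  {"dp": [0, 8, 0], "rotation": [0, 0, 0]},
  {"dp": [0, 7, 0], "rotation": [0, 0, 0]},
  {"dp": [0, 5, 0], "rotation": [0, 0, 0]},
  {"dp": [0, 0, 0], "rotation": [0, 0, 0]},
])

```text
t: 4.8
eef_pos: [0.5732, 0.0421, -0.0132]
ee_rot: [-1.563, -0.005, 2.55]
force: [0.2, 0.7, 0.7]
width: 0.0603
```

```bash
python3 plan.py .577 .044 -.008 146.2|head -2;python3 -c "
from h import *
f=grab('side','s4')
im=f['pixels'][:,:,::-1];cv2.imwrite('pics/s4c.png',cv2.resize(im[130:250,210:310],None,fx=6,fy=5,interpolation=2))"
```

```text
t 4.8 pos [ 0.5732  0.0421 -0.0132] rot [-89.5  -0.3 146.1] w 0.0603 F [0.2 0.7 0.7] q [ 0.41  0.42 -0.45 -0.   -0.71  0.57]
total tool dp [-2.  -5.3 -3.6] rv [-0.47 -0.11  0.31] rows 1
```

View pics/s4c.png

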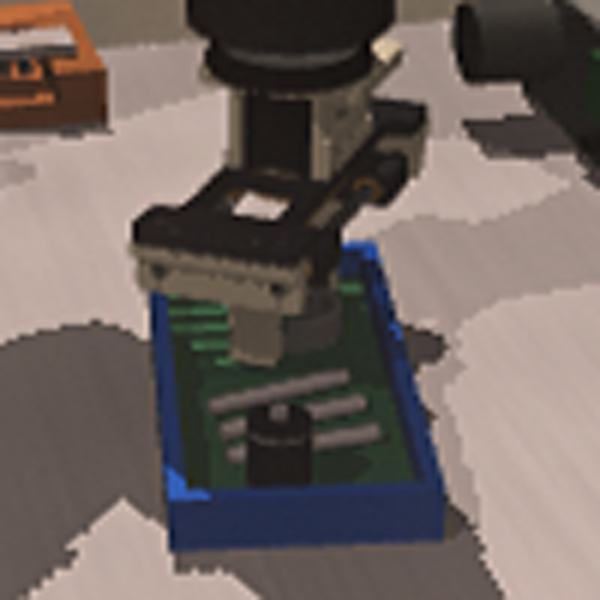

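move_arm([
  {"dp": [-1, -4, -2.5], "rotation": [-0.4, 0, 0.3]},
  {"dp": [0, 0, 0], "rotation": [0, 0, 0]},
  {"dp": [0, 0, 0], "rotation": [0, 0, 0]},
  {"dp": [0, 0, 0], "rotation": [0, 0, 0]},
  {"dp": [0, 0, 0], "rotation": [0, 0, 0]},
], jaw=255, squeeze=20)

```text
t: 5.27
eef_pos: [0.577, 0.0442, -0.007]
ee_rot: [-1.572, 0.002, 2.55]
force: [0.0, 0.3, -0.5]
width: 0.0491
```

```bash
python3 plan.py .577 .044 -.008 146.2|head -2
```

```text
t 5.27 pos [ 0.577   0.0442 -0.007 ] rot [-9.010e+01  1.000e-01  1.461e+02] w 0.0491 F [ 0.   0.3 -0.5] q [ 0.42  0.41 -0.44  0.   -0.71  0.56]
total tool dp [-0.1  1.   0.2] rv [ 0.09 -0.08 -0.12] rows 1
```

move_arm([
  {"dp": [0, -10, 0], "rotation": [0, 0, 0]},
  {"dp": [0, -20, 0], "rotation": [0, 0, 0]},
  {"dp": [0, -25, 0], "rotation": [0, 0, 0]},
  {"dp": [0, -25, 0], "rotation": [0, 0, 0]},
  {"dp": [0, -15, 0], "rotation": [0, 0, 0]},
])

```text
t: 5.68
eef_pos: [0.5736, 0.0429, 0.0903]
ee_rot: [-1.565, -0.003, 2.55]
force: [-0.1, -0.3, 0.5]
width: 0.049
```

```bash
python3 plan.py .563 -.313 .085 146.2;python3 -c "
from h import *
f=grab('side','s5')
im=f['pixels'][:,:,::-1];cv2.imwrite('pics/s5c.png',cv2.resize(im[100:260,200:320],None,fx=4.5,fy=3.7,interpolation=2))"
```

```text
t 5.68 pos [0.5736 0.0429 0.0903] rot [-89.7  -0.2 146.1] w 0.049 F [-0.1 -0.3  0.5] q [ 0.42  0.29 -0.35  0.   -0.94  0.56]
total tool dp [-189.8    6.4  301.3] rv [-0.31 -0.12  0.15] rows 9
0 [-21.1, 0.7, 33.5] [-0.03, -0.01, 0.02]
1 [-21.1, 0.7, 33.5] [-0.03, -0.01, 0.02]
2 [-21.1, 0.7, 33.5] [-0.03, -0.01, 0.02]
3 [-21.1, 0.7, 33.5] [-0.03, -0.01, 0.02]
4 [-21.1, 0.7, 33.5] [-0.03, -0.01, 0.02]
5 [-21.1, 0.6, 33.5] [-0.03, -0.01, 0.02]
6 [-21.0, 0.6, 33.5] [-0.03, -0.01, 0.02]
7 [-21.0, 0.6, 33.5] [-0.03, -0.01, 0.02]
8 [-21.0, 0.6, 33.5] [-0.03, -0.01, 0.02]
```

View pics/s5c.png

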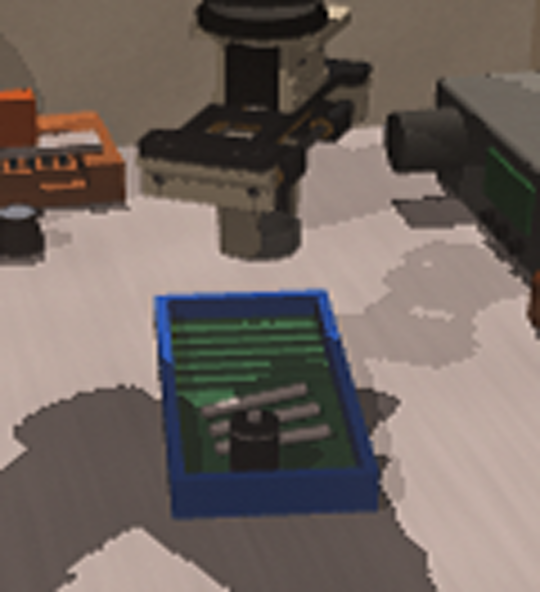

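move_arm([
  {"dp": [-12, 0, 20], "rotation": [0, 0, 0]},
  {"dp": [-21, 0, 33.5], "rotation": [0, 0, 0]},
  {"dp": [-21, 0, 33.5], "rotation": [0, 0, 0]},
  {"dp": [-21, 0, 33.5], "rotation": [0, 0, 0]},
  {"dp": [-21, 0, 33.5], "rotation": [0, 0, 0]},
])

```text
t: 6.15
eef_pos: [0.5734, -0.1364, 0.1012]
ee_rot: [-1.578, 0.008, 2.562]
force: [1.5, 0.1, -0.2]
width: 0.0491
```

move_arm([
  {"dp": [-21, 0, 33.5], "rotation": [0, 0, 0]},
  {"dp": [-21, 0, 33.5], "rotation": [0, 0, 0]},
  {"dp": [-21, 0, 33.5], "rotation": [0, 0, 0]},
  {"dp": [-21, 0, 33.5], "rotation": [0, 0, 0]},
  {"dp": [-8, 5, 12], "rotation": [0, 0, 0]},
])

```text
t: 6.57
eef_pos: [0.5694, -0.3211, 0.1014]
ee_rot: [-1.579, 0.014, 2.562]
force: [0.4, -0.2, -0.5]
width: 0.0492
```

```bash
python3 plan.py .563 -.313 -.010 146.2|head -4
```

```text
t 6.57 pos [ 0.5694 -0.3211  0.1014] rot [-90.5   0.8 146.8] w 0.0492 F [ 0.4 -0.2 -0.5] q [-0.22  0.39 -0.17 -0.   -0.99  1.21]
total tool dp [ 11.4 111.3  -2.3] rv [ 0.48  0.61 -0.79] rows 3
0 [3.8, 37.1, -0.8] [0.16, 0.2, -0.26]
1 [3.6, 37.1, -0.9] [0.16, 0.2, -0.26]
```

move_arm([
  {"dp": [9, 15, -2], "rotation": [0.5, 0.5, -0.8]},
  {"dp": [0, 25, 0], "rotation": [0, 0, 0]},
  {"dp": [0, 25, 0], "rotation": [0, 0, 0]},
  {"dp": [0, 20, 0], "rotation": [0, 0, 0]},
  {"dp": [0, 7, 0], "rotation": [0, 0, 0]},
])

```text
t: 6.98
eef_pos: [0.5629, -0.3211, 0.0103]
ee_rot: [-1.571, 0.005, 2.544]
force: [-0.8, -0.6, 0.0]
width: 0.0489
```

```bash
python3 plan.py .563 -.313 -.016 146.2|head -4
```

```text
t 6.98 pos [ 0.5629 -0.3211  0.0103] rot [-90.    0.3 145.8] w 0.0489 F [-0.8 -0.6  0. ] q [-0.22  0.48 -0.27  0.   -0.82  1.19]
total tool dp [ 4.6 26.3 -6.7] rv [ 0.03 -0.44 -0.3 ] rows 1
0 [4.6, 26.3, -6.7] [0.03, -0.44, -0.3]
```

move_arm([
  {"dp": [4, 6, -6], "rotation": [0, 0, -0.3]},
  {"dp": [0, 6, 0], "rotation": [0, 0, 0]},
  {"dp": [0, 5, 0], "rotation": [0, 0, 0]},
  {"dp": [0, 4, 0], "rotation": [0, 0, 0]},
  {"dp": [0, 1, 0], "rotation": [0, 0, 0]},
])

```text
t: 7.4
eef_pos: [0.5637, -0.3118, -0.0119]
ee_rot: [-1.571, -0.0, 2.546]
force: [-0.0, -0.4, -0.8]
width: 0.0493
```

```bash
python3 plan.py .563 -.313 -.016 146.2|head -2
python3 - <<'E'
from h import *
f=grab('side','s6')
im=f['pixels'][:,:,::-1];cv2.imwrite('pics/s6c.png',cv2.resize(im[190:340,200:380],None,fx=4,fy=4,interpolation=2))
E
```

```text
t 7.4 pos [ 0.5637 -0.3118 -0.0119] rot [-90.   -0.  145.9] w 0.0493 F [-0.  -0.4 -0.8] q [-0.2   0.5  -0.29 -0.   -0.78  1.18]
total tool dp [-0.1  4.1  1.4] rv [ 0.02 -0.33  0.03] rows 1
```

View pics/s6c.png

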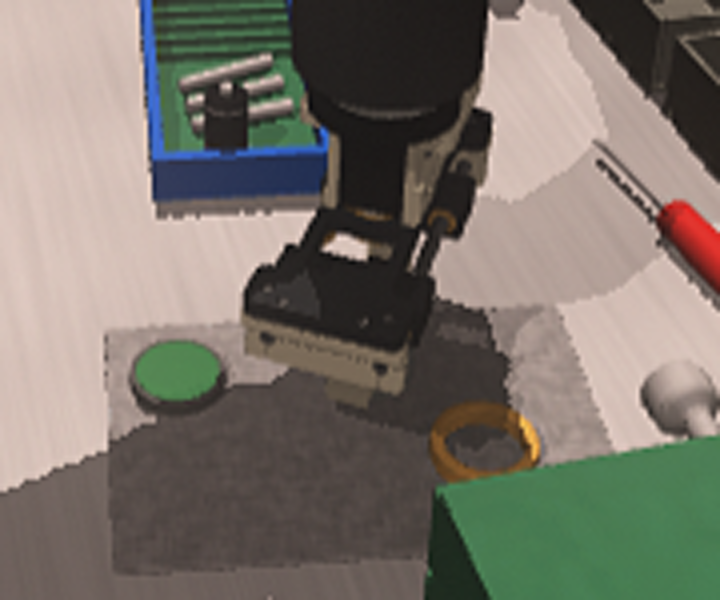

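Ring is over the mat, between filter (crop 180,375) and brass ring (485,440). Lower in small steps till contact.

move_arm([
  {"dp": [0, 2, 1], "rotation": [0, 0, 0]},
  {"dp": [0, 1.5, 0], "rotation": [0, 0, 0]},
  {"dp": [0, 1, 0], "rotation": [0, 0, 0]},
])

```text
t: 7.7
eef_pos: [0.5646, -0.3131, -0.0147]
ee_rot: [-1.572, 0.003, 2.546]
force: [-0.1, 0.2, -0.9]
width: 0.0492
```

move_arm([
  {"dp": [0, 2, 0], "rotation": [0, 0, 0]},
  {"dp": [0, 1, 0], "rotation": [0, 0, 0]},
  {"dp": [0, 0, 0], "rotation": [0, 0, 0]},
])

```text
t: 7.95
eef_pos: [0.5648, -0.3134, -0.0175]
ee_rot: [-1.572, 0.004, 2.546]
force: [0.0, -0.3, -1.0]
width: 0.0489
```

move_arm([
  {"dp": [0, 1.5, 0], "rotation": [0, 0, 0]},
  {"dp": [0, 0, 0], "rotation": [0, 0, 0]},
])

```text
t: 8.12
eef_pos: [0.5652, -0.3137, -0.0184]
ee_rot: [-1.572, 0.005, 2.546]
force: [-0.4, 0.6, -0.2]
width: 0.0492
```

move_arm([
  {"dp": [0, 1.5, 0], "rotation": [0, 0, 0]},
  {"dp": [0, 0, 0], "rotation": [0, 0, 0]},
])

```text
t: 8.28
eef_pos: [0.5656, -0.3138, -0.0182]
ee_rot: [-1.572, 0.006, 2.547]
force: [-0.3, 0.0, -0.4]
width: 0.0492
```

```bash
python3 plan.py .563 -.313 -.016 146.2|head -2
python3 - <<'E'
from h import *
f=grab('side','s7');P=cloud(f)
im=f['pixels'][:,:,::-1];cv2.imwrite('pics/s7c.png',cv2.resize(im[260:310,260:330],None,fx=10,fy=10,interpolation=0))
E
```

```text
t 8.28 pos [ 0.5656 -0.3138 -0.0182] rot [-90.1   0.3 145.9] w 0.0492 F [-0.3  0.  -0.4] q [-0.2   0.51 -0.29  0.   -0.76  1.18]
total tool dp [ 2.6 -2.2  0.8] rv [ 0.08 -0.26 -0.32] rows 1
```

View pics/s7c.png

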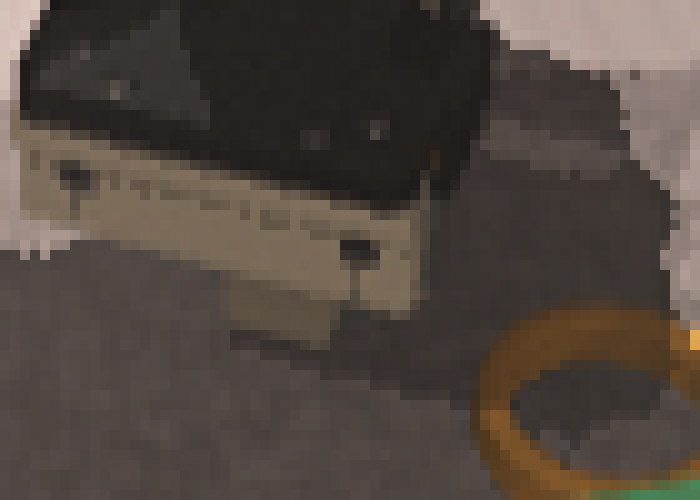

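move_arm([
  {"dp": [0, 0, 0], "rotation": [0, 0, 0]},
  {"dp": [0, 0, 0], "rotation": [0, 0, 0]},
  {"dp": [0, 0, 0], "rotation": [0, 0, 0]},
  {"dp": [0, -5, 0], "rotation": [0, 0, 0]},
  {"dp": [0, -15, 0], "rotation": [0, 0, 0]},
], jaw=70)

```text
t: 8.75
eef_pos: [0.5633, -0.3131, -0.0014]
ee_rot: [-1.571, 0.0, 2.546]
force: [0.2, -0.0, 0.3]
width: 0.0635
```

move_arm([
  {"dp": [0, -30, 0], "rotation": [0, 0, 0]},
  {"dp": [0, -30, 0], "rotation": [0, 6, 0]},
  {"dp": [0, -30, 0], "rotation": [0, 7, 0]},
  {"dp": [0, -15, 0], "rotation": [0, 7, 0]},
  {"dp": [0, 0, 0], "rotation": [0, 7, 0]},
])

```text
t: 9.17
eef_pos: [0.5629, -0.3136, 0.1103]
ee_rot: [-1.57, 0.0, 2.064]
force: [-0.2, -0.1, -0.8]
width: 0.0636
```

```bash
python3 plan.py .5345 -.1065 .095 81.2
python3 - <<'E'
from h import *
f=grab('side','s8')
im=f['pixels'][:,:,::-1];cv2.imwrite('pics/s8c.png',cv2.resize(im[190:340,200:380],None,fx=4,fy=4,interpolation=2))
E
```

```text
t 9.17 pos [ 0.5629 -0.3136  0.1103] rot [-89.9   0.  118.3] w 0.0636 F [-0.2 -0.1 -0.8] q [-0.21  0.37 -0.17  0.   -1.03  0.7 ]
total tool dp [195.8  15.2 -73.1] rv [-7.000e-02  3.708e+01 -3.000e-02] rows 6
0 [32.6, 2.5, -12.2] [-0.01, 6.18, -0.01]
1 [33.8, 2.5, -8.6] [-0.01, 6.18, -0.01]
2 [34.5, 2.5, -4.9] [-0.01, 6.18, -0.01]
3 [34.8, 2.5, -1.2] [-0.01, 6.18, -0.01]
4 [34.7, 2.5, 2.6] [-0.01, 6.18, -0.01]
5 [34.3, 2.5, 6.3] [-0.01, 6.18, -0.01]
```

View pics/s8c.png

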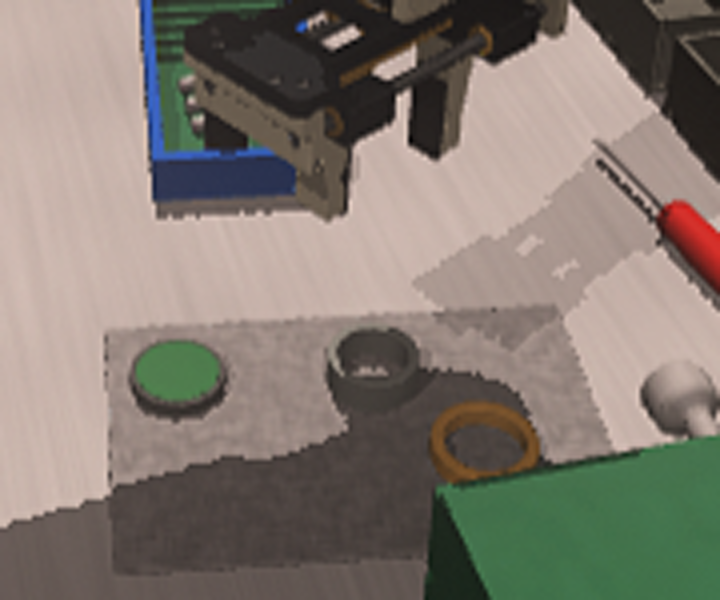

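move_arm([
  {"dp": [32.5, 3, -12], "rotation": [0, 6.2, 0]},
  {"dp": [34, 3, -8.5], "rotation": [0, 6.2, 0]},
  {"dp": [34.5, 3, -5], "rotation": [0, 6.2, 0]},
  {"dp": [35, 3, -1], "rotation": [0, 6.2, 0]},
  {"dp": [34, 3, 2.5], "rotation": [0, 6.2, 0]},
], jaw=110)

```text
t: 9.63
eef_pos: [0.5395, -0.142, 0.0933]
ee_rot: [-1.57, 0.002, 1.502]
force: [0.5, -0.2, -0.3]
width: 0.05
```

```bash
python3 plan.py .5345 -.1065 .095 81.2
```

```text
t 9.63 pos [ 0.5395 -0.142   0.0933] rot [-90.    0.1  86.1] w 0.05 F [ 0.5 -0.2 -0.3] q [ 0.09  0.26 -0.39  0.   -0.92 -0.16]
total tool dp [35.1 -1.8  7.4] rv [-0.02  4.87 -0.1 ] rows 1
0 [35.1, -1.8, 7.4] [-0.02, 4.87, -0.1]
```

move_arm([
  {"dp": [26, 0, 5], "rotation": [0, 4, 0]},
  {"dp": [6, 5, 1], "rotation": [0, 0.9, 0]},
  {"dp": [0, 10, 0], "rotation": [0, 0, 0]},
  {"dp": [0, 5, 0], "rotation": [0, 0, 0]},
  {"dp": [0, 0, 0], "rotation": [0, 0, 0]},
])

```text
t: 10.05
eef_pos: [0.5329, -0.1026, 0.0704]
ee_rot: [-1.568, 0.001, 1.426]
force: [-0.1, 0.6, 0.3]
width: 0.0495
```

```bash
python3 plan.py .5345 -.1065 .007 81.2
```

```text
t 10.05 pos [ 0.5329 -0.1026  0.0704] rot [-89.8   0.1  81.7] w 0.0495 F [-0.1  0.6  0.3] q [ 0.17  0.26 -0.44  0.   -0.87 -0.32]
total tool dp [-3.6 63.4 -2.3] rv [-0.18  0.52 -0.08] rows 2
0 [-1.8, 31.7, -1.2] [-0.09, 0.26, -0.04]
1 [-1.8, 31.7, -1.1] [-0.09, 0.26, -0.04]
```

move_arm([
  {"dp": [-3.5, 3, -2], "rotation": [0, 0.5, 0]},
  {"dp": [0, 12, 0], "rotation": [0, 0, 0]},
  {"dp": [0, 15, 0], "rotation": [0, 0, 0]},
  {"dp": [0, 15, 0], "rotation": [0, 0, 0]},
  {"dp": [0, 8, 0], "rotation": [0, 0, 0]},
])

```text
t: 10.47
eef_pos: [0.5365, -0.112, 0.0159]
ee_rot: [-1.57, 0.002, 1.417]
force: [-1.1, -0.0, 0.4]
width: 0.0499
```

```bash
python3 plan.py .5345 -.1065 .007 81.2|head -2
python3 - <<'E'
from h import *
f=grab('side','s9')
im=f['pixels'][:,:,::-1];cv2.imwrite('pics/s9c.png',cv2.resize(im[150:260,210:310],None,fx=6,fy=5,interpolation=2))
E
```

```text
t 10.47 pos [ 0.5365 -0.112   0.0159] rot [-90.    0.1  81.2] w 0.0499 F [-1.1 -0.   0.4] q [ 0.15  0.34 -0.49  0.   -0.74 -0.31]
total tool dp [5.1 8.9 2.8] rv [-0.03 -0.01 -0.09] rows 1
```

View pics/s9c.png

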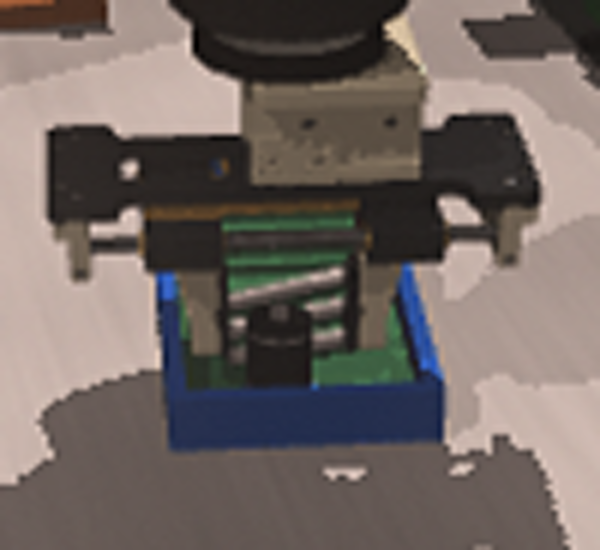

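move_arm([
  {"dp": [4, 6, 2.5], "rotation": [0, 0, 0]},
  {"dp": [0, 4, 0], "rotation": [0, 0, 0]},
  {"dp": [0, 0, 0], "rotation": [0, 0, 0]},
])

```text
t: 10.77
eef_pos: [0.5338, -0.1093, 0.0037]
ee_rot: [-1.567, 0.003, 1.415]
force: [-0.0, -0.2, 0.4]
width: 0.0504
```

```bash
python3 plan.py .5345 -.1065 .007 81.2|head -2
```

```text
t 10.77 pos [ 0.5338 -0.1093  0.0037] rot [-89.8   0.2  81.1] w 0.0504 F [-0.  -0.2  0.4] q [ 0.16  0.35 -0.51  0.   -0.71 -0.32]
total tool dp [ 2.9 -3.3 -0.2] rv [-0.19 -0.14 -0.15] rows 1
```

move_arm([
  {"dp": [2.5, -2, 0], "rotation": [0, 0, 0]},
  {"dp": [0, 0, 0], "rotation": [0, 0, 0]},
  {"dp": [0, 0, 0], "rotation": [0, 0, 0]},
  {"dp": [0, 0, 0], "rotation": [0, 0, 0]},
  {"dp": [0, 0, 0], "rotation": [0, 0, 0]},
], jaw=255)

```text
t: 11.18
eef_pos: [0.5357, -0.1063, 0.0079]
ee_rot: [-1.571, 0.002, 1.416]
force: [-0.2, 0.8, -0.0]
width: 0.0275
```

move_arm([
  {"dp": [0, -8, 0], "rotation": [0, 0, 0]},
  {"dp": [0, -20, 0], "rotation": [0, 0, 0]},
  {"dp": [0, -25, 0], "rotation": [0, 0, 0]},
  {"dp": [0, -20, 0], "rotation": [0, 0, 0]},
  {"dp": [0, -5, 0], "rotation": [0, 0, 0]},
])

```text
t: 11.6
eef_pos: [0.5338, -0.1063, 0.0892]
ee_rot: [-1.566, 0.003, 1.416]
force: [0.5, 0.2, -0.9]
width: 0.0272
```

```bash
python3 plan.py .502 -.377 .085 81.2
python3 - <<'E'
from h import *
f=grab('side','s10')
im=f['pixels'][:,:,::-1];cv2.imwrite('pics/s10c.png',cv2.resize(im[130:260,210:310],None,fx=6,fy=4.5,interpolation=2))
E
```

```text
t 11.6 pos [ 0.5338 -0.1063  0.0892] rot [-89.7   0.2  81.1] w 0.0272 F [ 0.5  0.2 -0.9] q [ 0.17  0.24 -0.42  0.   -0.91 -0.32]
total tool dp [-272.4    5.1  -10.2] rv [-0.28 -0.05 -0.2 ] rows 7
0 [-38.9, 0.7, -1.5] [-0.04, -0.01, -0.03]
1 [-38.9, 0.7, -1.5] [-0.04, -0.01, -0.03]
2 [-38.9, 0.7, -1.5] [-0.04, -0.01, -0.03]
3 [-38.9, 0.7, -1.4] [-0.04, -0.01, -0.03]
4 [-38.9, 0.7, -1.4] [-0.04, -0.01, -0.03]
5 [-38.9, 0.6, -1.4] [-0.04, -0.01, -0.03]
6 [-38.9, 0.6, -1.4] [-0.04, -0.01, -0.03]
```

View pics/s10c.png

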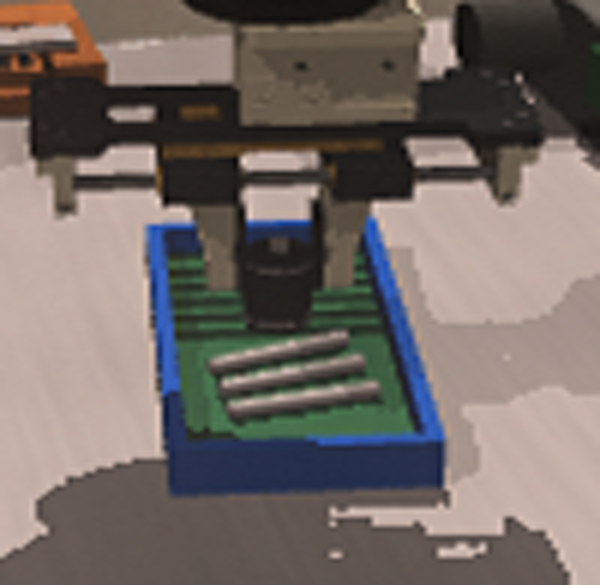

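move_arm([
  {"dp": [-22, 0, -1], "rotation": [0, 0, 0]},
  {"dp": [-38, 0, -1.5], "rotation": [0, 0, 0]},
  {"dp": [-39, 0, -1.5], "rotation": [0, 0, 0]},
  {"dp": [-39, 0, -1.5], "rotation": [0, 0, 0]},
  {"dp": [-39, 0, -1.5], "rotation": [0, 0, 0]},
])

```text
t: 12.07
eef_pos: [0.515, -0.281, 0.0897]
ee_rot: [-1.57, 0.0, 1.427]
force: [0.9, 0.4, 0.0]
width: 0.0273
```

move_arm([
  {"dp": [-39, 0, -1.5], "rotation": [0, 0, 0]},
  {"dp": [-32, 5, -1], "rotation": [0, 0, 0]},
  {"dp": [-14, 10, 0], "rotation": [0, 0, 0]},
  {"dp": [0, 15, 0], "rotation": [0, 0, 0]},
  {"dp": [0, 10, 0], "rotation": [0, 0, 0]},
])

```text
t: 12.48
eef_pos: [0.5014, -0.3773, 0.0463]
ee_rot: [-1.57, 0.001, 1.42]
force: [0.5, -0.4, -1.2]
width: 0.0277
```

```bash
python3 plan.py .502 -.377 0 81.2
```

```text
t 12.48 pos [ 0.5014 -0.3773  0.0463] rot [-89.9   0.   81.4] w 0.0277 F [ 0.5 -0.4 -1.2] q [-0.33  0.41 -0.28  0.   -0.88  0.18]
total tool dp [ 0.4 46.3 -0.6] rv [-0.06  0.16 -0.05] rows 2
0 [0.2, 23.1, -0.3] [-0.03, 0.08, -0.02]
1 [0.2, 23.1, -0.3] [-0.03, 0.08, -0.02]
```

move_arm([
  {"dp": [0, 10, 0], "rotation": [0, 0, 0]},
  {"dp": [0, 12, 0], "rotation": [0, 0, 0]},
  {"dp": [0, 10, 0], "rotation": [0, 0, 0]},
  {"dp": [0, 6, 0], "rotation": [0, 0, 0]},
  {"dp": [0, 2, 0], "rotation": [0, 0, 0]},
])

```text
t: 12.9
eef_pos: [0.4987, -0.3745, -0.0009]
ee_rot: [-1.563, -0.001, 1.421]
force: [-0.2, -0.3, -1.5]
width: 0.0276
```

move_arm([
  {"dp": [0, 0, 0], "rotation": [-0.4, 0, 0]},
  {"dp": [0, 1.5, 0], "rotation": [0, 0, 0]},
  {"dp": [0, 0, 0], "rotation": [0, 0, 0]},
])

```text
t: 13.15
eef_pos: [0.4994, -0.3736, -0.0018]
ee_rot: [-1.571, -0.001, 1.423]
force: [0.8, -0.5, -0.7]
width: 0.0278
```

move_arm([
  {"dp": [0, 1.5, 0], "rotation": [0, 0, 0]},
  {"dp": [0, 0, 0], "rotation": [0, 0, 0]},
])

```text
t: 13.32
eef_pos: [0.5005, -0.3737, -0.0019]
ee_rot: [-1.573, -0.0, 1.424]
force: [-0.3, -0.1, -0.6]
width: 0.0276
```

move_arm([
  {"dp": [0, 1.5, 0], "rotation": [0, 0, 0]},
  {"dp": [0, 0, 0], "rotation": [0, 0, 0]},
])

```text
t: 13.48
eef_pos: [0.5014, -0.3739, -0.0021]
ee_rot: [-1.576, 0.001, 1.425]
force: [-0.6, -0.5, -1.2]
width: 0.0277
```

move_arm([
  {"dp": [0, 0, 0], "rotation": [0.2, 0, 0]},
  {"dp": [0, 0, 0], "rotation": [0, 0, 0]},
  {"dp": [0, 0, 0], "rotation": [0, 0, 0]},
  {"dp": [0, -5, 0], "rotation": [0, 0, 0]},
  {"dp": [0, -20, 0], "rotation": [0, 0, 0]},
], jaw=110)

```text
t: 13.9
eef_pos: [0.4993, -0.3728, 0.0199]
ee_rot: [-1.566, -0.001, 1.424]
force: [-0.0, -0.1, -0.5]
width: 0.0488
```

move_arm([
  {"dp": [0, -30, 0], "rotation": [0, 0, 0]},
  {"dp": [0, -35, 0], "rotation": [0, 0, 0]},
  {"dp": [0, -30, 0], "rotation": [0, -5, 0]},
  {"dp": [0, -15, 0], "rotation": [0, -7, 0]},
  {"dp": [20, -5, 0], "rotation": [0, -7, 0]},
])

```text
t: 14.32
eef_pos: [0.4981, -0.3552, 0.1421]
ee_rot: [-1.566, -0.002, 1.761]
force: [0.9, 1.2, 0.7]
width: 0.0501
```

```bash
python3 - <<'E'
from h import *
from fit import *
f=grab('side','s11')
im=f['pixels'][:,:,::-1];cv2.imwrite('pics/s11c.png',cv2.resize(im[170:340,200:380],None,fx=4,fy=3.5,interpolation=2))
# precise rake / block yaw from initial top
P=np.load('pics/P.npy')
def pca(m):
    p=P[m][:,:2];c=p.mean(0);w,v=np.linalg.eigh(np.cov((p-c).T));return np.degrees(np.arctan2(v[1,1],v[0,1]))
print('bar',pca(sel(P,82,106,190,260,.047,.06)),'grip',pca(sel(P,75,110,205,245,.09,.12)))
m=sel(P,55,125,185,265,.034,.045)
# block right edge: max -y pts per row
for xx in np.arange(.395,.54,.02):
    q=P[m&(abs(P[...,0]-xx)<.004)];print(round(xx,3),q[:,1].min().round(4),q[:,1].max().round(4))
E
python3 plan.py .4622 .4118 .13 181
```

```text
bar -178.70641327148402 grip -177.99347516175374
0.395 0.3686 0.4984
0.415 0.3695 0.5016
0.435 0.3975 0.4991
0.455 0.3978 0.501
0.475 0.3971 0.4986
0.495 0.3982 0.4983
0.515 0.3687 0.4994
0.535 0.3699 0.4983
t 14.37 pos [ 0.4981 -0.3517  0.1431] rot [-8.980e+01 -1.000e-01  1.014e+02] w 0.0498 F [-1.3  2.6 -0.6] q [-0.3   0.29 -0.21 -0.   -1.07  0.5 ]
total tool dp [ 755.4   14.5 -116.4] rv [-7.000e-02 -7.955e+01  2.600e-01] rows 20
0 [37.8, 0.7, -5.8] [-0.0, -3.98, 0.01]
1 [37.3, 0.7, -8.4] [-0.0, -3.98, 0.01]
2 [36.6, 0.7, -11.0] [-0.0, -3.98, 0.01]
3 [35.7, 0.7, -13.5] [-0.0, -3.98, 0.01]
4 [34.7, 0.7, -16.0] [-0.0, -3.98, 0.01]
5 [33.5, 0.7, -18.3] [-0.0, -3.98, 0.01]
6 [32.2, 0.7, -20.6] [-0.0, -3.98, 0.01]
7 [30.7, 0.7, -22.8] [-0.0, -3.98, 0.01]
8 [29.0, 0.7, -24.9] [-0.0, -3.98, 0.01]
9 [27.2, 0.7, -26.8] [-0.0, -3.98, 0.01]
10 [25.3, 0.7, -28.6] [-0.0, -3.98, 0.01]
11 [23.3, 0.7, -30.3] [-0.0, -3.98, 0.01]
12 [21.1, 0.7, -31.9] [-0.0, -3.98, 0.01]
13 [18.8, 0.7, -33.3] [-0.0, -3.98, 0.01]
14 [16.5, 0.7, -34.5] [-0.0, -3.98, 0.01]
15 [14.1, 0.7, -35.5] [-0.0, -3.98, 0.01]
16 [11.6, 0.6, -36.4] [-0.0, -3.98, 0.01]
17 [9.0, 0.6, -37.1] [-0.0, -3.98, 0.01]
18 [6.4, 0.6, -37.7] [-0.0, -3.98, 0.01]
19 [3.8, 0.7, -38.0] [-0.0, -3.98, 0.01]
```

View pics/s11c.png

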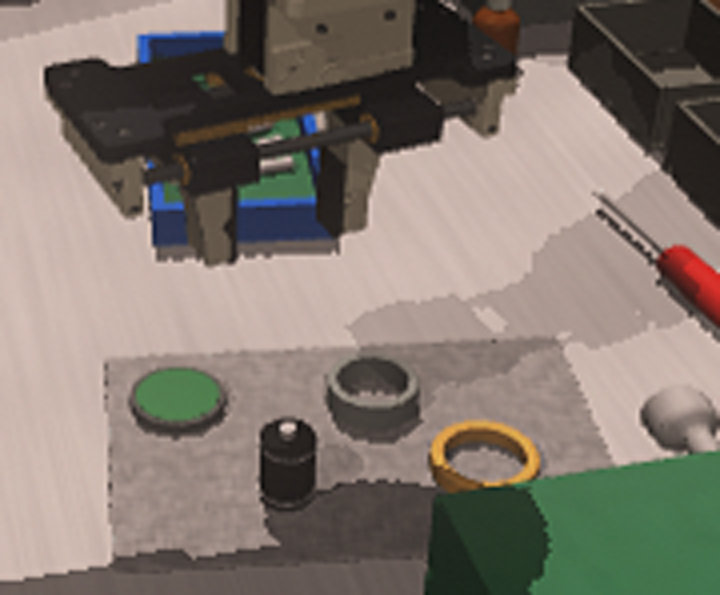

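move_arm([
  {"dp": [37, 0, -6], "rotation": [0, -4, 0]},
  {"dp": [37, 0, -8], "rotation": [0, -4, 0]},
  {"dp": [37, 0, -11], "rotation": [0, -4, 0]},
  {"dp": [36, 0, -13], "rotation": [0, -4, 0]},
  {"dp": [35, 0, -16], "rotation": [0, -4, 0]},
])

```text
t: 14.78
eef_pos: [0.4874, -0.1602, 0.145]
ee_rot: [-1.571, -0.0, 2.123]
force: [0.6, 0.3, 0.7]
width: 0.0498
```

move_arm([
  {"dp": [33, 0, -18], "rotation": [0, -4, 0]},
  {"dp": [32, 0, -21], "rotation": [0, -4, 0]},
  {"dp": [31, 0, -23], "rotation": [0, -4, 0]},
  {"dp": [29, 0, -25], "rotation": [0, -4, 0]},
  {"dp": [27, 0, -27], "rotation": [0, -4, 0]},
])

```text
t: 15.2
eef_pos: [0.474, 0.0391, 0.147]
ee_rot: [-1.574, 0.001, 2.486]
force: [1.2, -0.4, -0.3]
width: 0.0494
```

```bash
python3 plan.py .4622 .4118 .13 181.3
```

```text
t 15.2 pos [0.474  0.0391 0.147 ] rot [-9.020e+01  1.000e-01  1.425e+02] w 0.0494 F [ 1.2 -0.4 -0.3] q [ 0.5   0.07 -0.49 -0.   -1.01  0.42]
total tool dp [ 236.5   17.5 -288.3] rv [  0.13 -38.84  -0.13] rows 10
0 [23.6, 1.8, -28.8] [0.01, -3.88, -0.01]
1 [21.6, 1.7, -30.4] [0.01, -3.88, -0.01]
2 [19.5, 1.7, -31.8] [0.01, -3.88, -0.01]
3 [17.3, 1.7, -33.0] [0.01, -3.88, -0.01]
4 [15.1, 1.7, -34.1] [0.01, -3.88, -0.01]
5 [12.7, 1.7, -35.1] [0.01, -3.88, -0.01]
6 [10.3, 1.7, -35.8] [0.01, -3.88, -0.01]
7 [7.9, 1.7, -36.4] [0.01, -3.88, -0.01]
8 [5.4, 1.7, -36.9] [0.01, -3.88, -0.01]
9 [2.9, 1.7, -37.2] [0.01, -3.88, -0.01]
```

move_arm([
  {"dp": [23.5, 1, -29], "rotation": [0, -4, 0]},
  {"dp": [21.5, 1, -30], "rotation": [0, -4, 0]},
  {"dp": [19.5, 1, -32], "rotation": [0, -4, 0]},
  {"dp": [17, 1, -33], "rotation": [0, -4, 0]},
  {"dp": [15, 1, -34], "rotation": [0, -4, 0]},
])

```text
t: 15.62
eef_pos: [0.4637, 0.2349, 0.145]
ee_rot: [-1.577, 0.005, 2.852]
force: [1.6, -0.6, 0.4]
width: 0.0501
```

move_arm([
  {"dp": [12.5, 1, -35], "rotation": [0, -4, 0]},
  {"dp": [10, 1, -35], "rotation": [0, -4, 0]},
  {"dp": [8, 1, -35], "rotation": [0, -4, 0]},
  {"dp": [5, 1, -32], "rotation": [0, -4, 0]},
  {"dp": [2, 0, -14], "rotation": [0, -2, 0]},
])

```text
t: 16.03
eef_pos: [0.4486, 0.4022, 0.1425]
ee_rot: [-1.577, 0.008, -3.098]
force: [-0.8, 0.1, 0.6]
width: 0.0497
```

```bash
python3 plan.py .4622 .4118 .1 181.3
python3 - <<'E'
from h import *
f=grab('side','s12')
im=f['pixels'][:,:,::-1];cv2.imwrite('pics/s12c.png',cv2.resize(im[60:180,150:270],None,fx=5,fy=5,interpolation=2))
E
```

```text
t 16.03 pos [0.4486 0.4022 0.1425] rot [ -90.3    0.4 -177.5] w 0.0497 F [-0.8  0.1  0.6] q [ 1.06  0.27 -0.24  0.   -1.05  0.56]
total tool dp [-13.6  42.7  -8.7] rv [ 0.35  1.21 -0.44] rows 2
0 [-6.8, 21.3, -4.4] [0.17, 0.61, -0.22]
1 [-6.8, 21.3, -4.5] [0.17, 0.61, -0.22]
```

View pics/s12c.png

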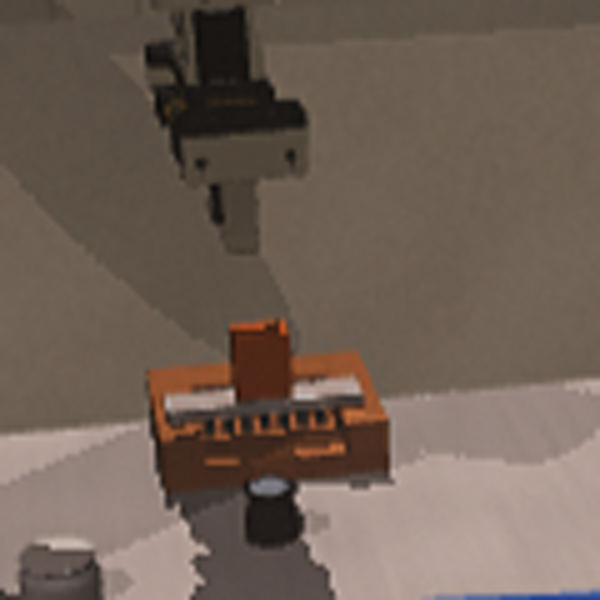

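move_arm([
  {"dp": [-12, 10, -7], "rotation": [0.3, 1, -0.4]},
  {"dp": [-1, 15, -1], "rotation": [0, 0, 0]},
  {"dp": [0, 15, 0], "rotation": [0, 0, 0]},
  {"dp": [0, 10, 0], "rotation": [0, 0, 0]},
  {"dp": [0, 0, 0], "rotation": [0, 0, 0]},
])

```text
t: 16.5
eef_pos: [0.4607, 0.4143, 0.0914]
ee_rot: [-1.572, 0.001, -3.113]
force: [-1.1, -1.1, 0.0]
width: 0.0499
```

```bash
python3 plan.py .4622 .4118 .031 181.3
```

```text
t 16.5 pos [0.4607 0.4143 0.0914] rot [ -90.1    0.  -178.4] w 0.0499 F [-1.1 -1.1  0. ] q [ 1.05  0.35 -0.25 -0.   -0.96  0.55]
total tool dp [-1.4 60.4  2.6] rv [ 0.08  0.33 -0.04] rows 2
0 [-0.7, 30.2, 1.3] [0.04, 0.17, -0.02]
1 [-0.7, 30.2, 1.3] [0.04, 0.17, -0.02]
```

move_arm([
  {"dp": [-1, 10, 2], "rotation": [0, 0.3, 0]},
  {"dp": [0, 15, 0], "rotation": [0, 0, 0]},
  {"dp": [0, 15, 0], "rotation": [0, 0, 0]},
  {"dp": [0, 10, 0], "rotation": [0, 0, 0]},
  {"dp": [0, 4, 0], "rotation": [0, 0, 0]},
])

```text
t: 16.92
eef_pos: [0.4634, 0.4116, 0.0377]
ee_rot: [-1.576, 0.004, -3.122]
force: [-0.3, 0.3, 0.6]
width: 0.05
```

```bash
python3 plan.py .4622 .4118 .031 181.3
python3 - <<'E'
from h import *
f=grab('side','s13')
im=f['pixels'][:,:,::-1];cv2.imwrite('pics/s13c.png',cv2.resize(im[80:180,150:250],None,fx=6,fy=6,interpolation=2))
E
```

```text
t 16.92 pos [0.4634 0.4116 0.0377] rot [ -90.3    0.2 -178.9] w 0.05 F [-0.3  0.3  0.6] q [ 1.04  0.41 -0.31  0.   -0.84  0.55]
total tool dp [ 1.2  6.7 -0.1] rv [ 0.28 -0.16 -0.21] rows 1
0 [1.2, 6.7, -0.1] [0.28, -0.16, -0.21]
```

View pics/s13c.png

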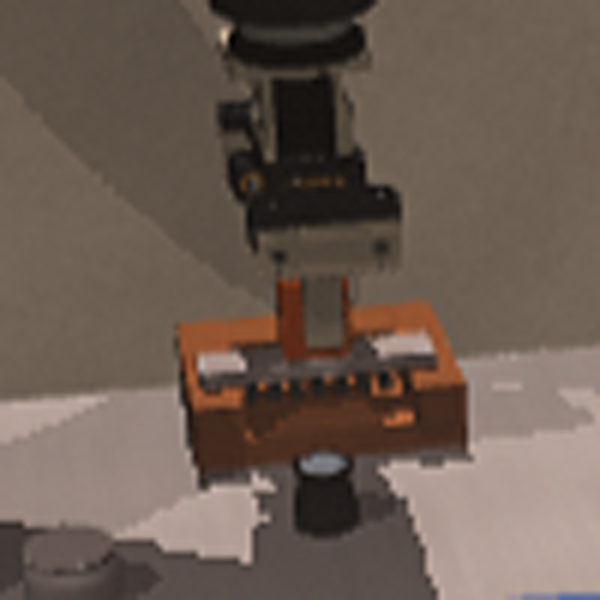

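move_arm([
  {"dp": [1, 5, 0], "rotation": [0.3, 0, -0.2]},
  {"dp": [0, 0, 0], "rotation": [0, 0, 0]},
  {"dp": [0, 0, 0], "rotation": [0, 0, 0]},
  {"dp": [0, 0, 0], "rotation": [0, 0, 0]},
  {"dp": [0, 0, 0], "rotation": [0, 0, 0]},
], jaw=255, squeeze=45)

```text
t: 17.38
eef_pos: [0.4632, 0.4124, 0.0341]
ee_rot: [-1.571, 0.001, -3.122]
force: [0.8, -0.6, -1.1]
width: 0.0237
```

move_arm([
  {"dp": [0, 0, 0], "rotation": [0, 0, 0]},
  {"dp": [0, 0, 0], "rotation": [0, 0, 0]},
])

```text
t: 17.55
eef_pos: [0.4632, 0.4126, 0.0347]
ee_rot: [-1.572, 0.002, -3.122]
force: [0.3, 0.2, -1.5]
width: 0.0237
```

move_arm([
  {"dp": [0, -10, 0], "rotation": [0, 0, 0]},
  {"dp": [0, -20, 0], "rotation": [0, 0, 0]},
  {"dp": [0, -25, 0], "rotation": [0, 0, 0]},
  {"dp": [0, -20, 0], "rotation": [0, 0, 0]},
  {"dp": [0, -10, 0], "rotation": [0, 0, 0]},
])

```text
t: 17.97
eef_pos: [0.4613, 0.4099, 0.1216]
ee_rot: [-1.566, -0.003, -3.122]
force: [0.1, -0.2, -1.4]
width: 0.0237
```

```bash
python3 plan.py .5445 -.1101 .12 171.2|head -8
python3 - <<'E'
from h import *
f=grab('side','s14')
im=f['pixels'][:,:,::-1];cv2.imwrite('pics/s14c.png',cv2.resize(im[80:180,150:250],None,fx=6,fy=6,interpolation=2))
E
```

```text
t 17.97 pos [0.4613 0.4099 0.1216] rot [ -89.7   -0.2 -178.9] w 0.0237 F [ 0.1 -0.2 -1.4] q [ 1.04  0.32 -0.22  0.   -1.03  0.55]
total tool dp [-73.2   4.  521.5] rv [-0.31  9.9   0.15] rows 14
0 [-5.2, 0.3, 37.2] [-0.02, 0.71, 0.01]
1 [-5.7, 0.3, 37.2] [-0.02, 0.71, 0.01]
2 [-6.1, 0.3, 37.1] [-0.02, 0.71, 0.01]
3 [-6.6, 0.2, 37.0] [-0.02, 0.71, 0.01]
4 [-7.1, 0.2, 36.9] [-0.02, 0.71, 0.01]
5 [-7.5, 0.2, 36.9] [-0.02, 0.71, 0.01]
```

View pics/s14c.png

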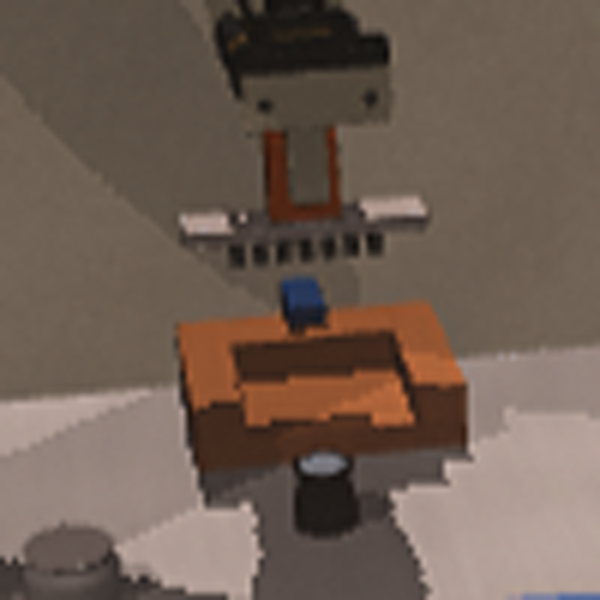

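move_arm([
  {"dp": [-3, 0, 20], "rotation": [0, 0.5, 0]},
  {"dp": [-5, 0, 33], "rotation": [0, 1, 0]},
  {"dp": [-6, 0, 36], "rotation": [0, 1, 0]},
  {"dp": [-7, 0, 36], "rotation": [0, 1, 0]},
  {"dp": [-7, 0, 36], "rotation": [0, 1, 0]},
])

```text
t: 18.43
eef_pos: [0.4875, 0.2493, 0.1223]
ee_rot: [-1.571, -0.0, 3.087]
force: [1.6, -0.1, -0.6]
width: 0.0241
```

move_arm([
  {"dp": [-7, 0, 36], "rotation": [0, 1, 0]},
  {"dp": [-8, 0, 36], "rotation": [0, 1, 0]},
  {"dp": [-8, 0, 36], "rotation": [0, 1, 0]},
  {"dp": [-8, 0, 36], "rotation": [0, 1, 0]},
  {"dp": [-8, 0, 36], "rotation": [0, 1, 0]},
])

```text
t: 18.85
eef_pos: [0.5062, 0.055, 0.1194]
ee_rot: [-1.569, -0.004, 2.996]
force: [1.4, 0.9, -1.4]
width: 0.0238
```

```bash
python3 plan.py .5445 -.1101 .12 171.2
```

```text
t 18.85 pos [0.5062 0.055  0.1194] rot [-89.9  -0.2 171.6] w 0.0238 F [ 1.4  0.9 -1.4] q [ 0.49  0.16 -0.45 -0.   -0.96  0.93]
total tool dp [-61.9  -0.6 157.7] rv [-0.1   0.43  0.21] rows 5
0 [-12.4, -0.1, 31.5] [-0.02, 0.09, 0.04]
1 [-12.4, -0.1, 31.5] [-0.02, 0.09, 0.04]
2 [-12.5, -0.1, 31.5] [-0.02, 0.09, 0.04]
3 [-12.5, -0.1, 31.5] [-0.02, 0.09, 0.04]
4 [-12.6, -0.1, 31.5] [-0.02, 0.09, 0.04]
```

move_arm([
  {"dp": [-12.5, 0, 31.5], "rotation": [0, 0.2, 0.2]},
  {"dp": [-12.5, 0, 31.5], "rotation": [0, 0.2, 0]},
  {"dp": [-12.5, 0, 31.5], "rotation": [0, 0, 0]},
  {"dp": [-12.5, 0, 29], "rotation": [0, 0, 0]},
  {"dp": [-6, 5, 14], "rotation": [0, 0, 0]},
])

```text
t: 19.27
eef_pos: [0.5364, -0.1023, 0.1126]
ee_rot: [-1.569, -0.002, 2.983]
force: [0.3, 0.4, -1.3]
width: 0.0237
```

```bash
python3 plan.py .5445 -.1101 .06 171.2
```

```text
t 19.27 pos [ 0.5364 -0.1023  0.1126] rot [-8.990e+01 -1.000e-01  1.709e+02] w 0.0237 F [ 0.3  0.4 -1.3] q [ 0.17  0.22 -0.39  0.   -0.96  1.24]
total tool dp [-9.4 52.6  6.3] rv [-0.13 -0.27  0.14] rows 2
0 [-4.7, 26.3, 3.2] [-0.06, -0.14, 0.07]
1 [-4.7, 26.3, 3.2] [-0.06, -0.14, 0.07]
```

move_arm([
  {"dp": [-8, 8, 5], "rotation": [0, -0.3, 0]},
  {"dp": [-1, 12, 0], "rotation": [0, 0, 0]},
  {"dp": [0, 15, 0], "rotation": [0, 0, 0]},
  {"dp": [0, 10, 0], "rotation": [0, 0, 0]},
  {"dp": [0, 0, 0], "rotation": [0, 0, 0]},
])

```text
t: 19.68
eef_pos: [0.5418, -0.1144, 0.0614]
ee_rot: [-1.568, -0.007, 2.981]
force: [-0.5, -0.6, -1.2]
width: 0.024
```

```bash
python3 plan.py .5445 -.1101 .06 171.2|head -2
python3 - <<'E'
from h import *
f=grab('side','s15')
im=f['pixels'][:,:,::-1];cv2.imwrite('pics/s15c.png',cv2.resize(im[150:260,210:310],None,fx=7,fy=5.4,interpolation=2))
f=grab('top','t15')
im=f['pixels'][:,:,::-1];cv2.imwrite('pics/t15c.png',cv2.resize(im[140:240,200:330],None,fx=6,fy=6,interpolation=2))
E
```

```text
t 19.68 pos [ 0.5418 -0.1144  0.0614] rot [-89.8  -0.4 170.8] w 0.024 F [-0.5 -0.6 -1.2] q [ 0.15  0.29 -0.43  0.   -0.86  1.26]
total tool dp [-2.   1.4 -4.7] rv [-0.15 -0.41  0.4 ] rows 1
```

View pics/s15c.png

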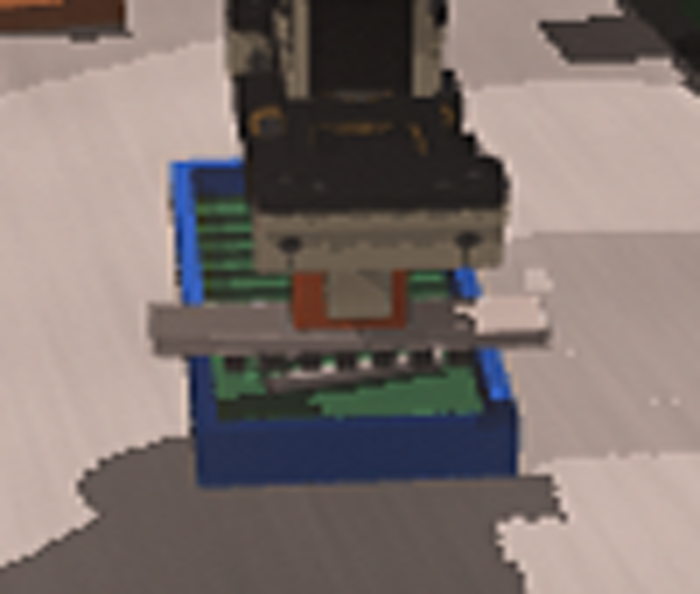

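View pics/t15c.png

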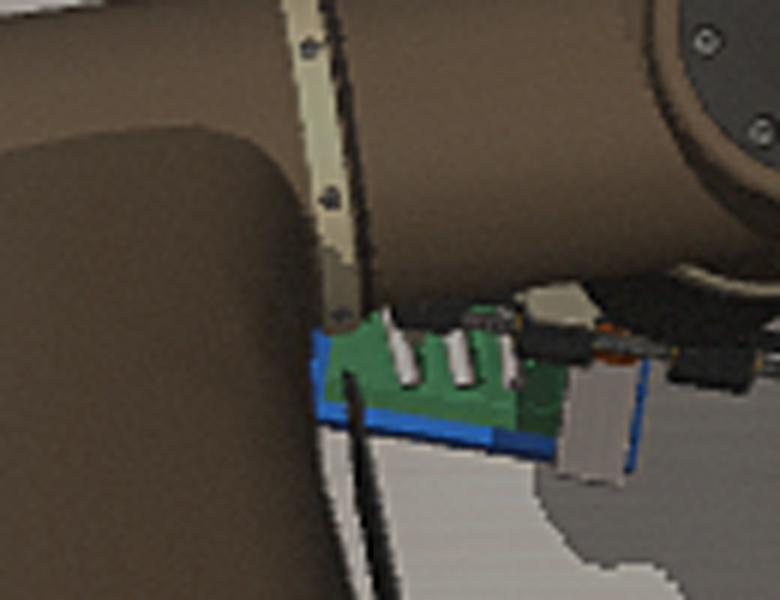

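Run:
```python
from h import *
f=dict(np.load('pics/s15.npz'));P=cloud(f);im=f['pixels'].astype(int)
m=np.zeros(P.shape[:2],bool);m[202:218,228:292]=1
m&=(P[...,2]>.06)&(P[...,2]<.09)&(im.max(2)-im.min(2)<40)
p=P[m];print(len(p),p.min(0),p.max(0))
a=np.array([-.988,.153]);s=(p[:,:2]-[.559,-.0113])@a; b=(p[:,:2]-[.559,-.0113])@[.153,.988]
print('local y range',s.min(),s.max())
for lo in np.arange(-.08,.08,.02):
    k=(s>lo)&(s<=lo+.02)
    if k.sum(): print(round(lo+.01,3),k.sum(),'x',np.percentile(b[k],[3,50]).round(4),'z',np.percentile(p[k,2],[2,50,98]).round(4))
```

```text
466 [ 0.47085691 -0.14144201  0.06447903] [ 0.61027486 -0.08813614  0.08839774]
local y range -0.06690703593486898 0.07220785960827741
-0.07 27 x [-0.121  -0.1122] z [0.0653 0.0754 0.0768]
-0.05 80 x [-0.1206 -0.1123] z [0.0661 0.0748 0.0766]
-0.03 80 x [-0.1216 -0.1116] z [0.0672 0.0753 0.0775]
-0.01 36 x [-0.1221 -0.1181] z [0.067  0.0741 0.0772]
0.01 36 x [-0.121  -0.1178] z [0.0646 0.0732 0.0773]
0.03 81 x [-0.1204 -0.1109] z [0.0668 0.0755 0.0828]
0.05 80 x [-0.1203 -0.1108] z [0.068  0.0758 0.0781]
0.07 46 x [-0.12   -0.1103] z [0.0698 0.0758 0.0778]
```

move_arm([
  {"dp": [-2, 5, -4], "rotation": [-0.2, -0.3, 0.4]},
  {"dp": [0, 8, 0], "rotation": [0, 0, 0]},
  {"dp": [0, 8, 0], "rotation": [0, 0, 0]},
  {"dp": [0, 5, 0], "rotation": [0, 0, 0]},
  {"dp": [0, 1, 0], "rotation": [0, 0, 0]},
])

```text
t: 20.2
eef_pos: [0.5482, -0.1084, 0.0366]
ee_rot: [-1.573, 0.008, 2.991]
force: [-0.7, -0.1, -1.5]
width: 0.0236
```

```bash
python3 plan.py .5444 -.1101 .0275 171.2|head -2
```

```text
t 20.2 pos [ 0.5482 -0.1084  0.0366] rot [-90.1   0.5 171.4] w 0.0236 F [-0.7 -0.1 -1.5] q [ 0.16  0.32 -0.45  0.   -0.79  1.26]
total tool dp [3.6 9.1 2.3] rv [ 0.15  0.15 -0.48] rows 1
```

move_arm([
  {"dp": [2.5, 0, 1.5], "rotation": [0.1, 0.1, -0.4]},
  {"dp": [0, 2, 0], "rotation": [0, 0, 0]},
  {"dp": [0, 0, 0], "rotation": [0, 0, 0]},
])

```text
t: 20.45
eef_pos: [0.545, -0.1095, 0.034]
ee_rot: [-1.571, -0.0, 2.989]
force: [-0.6, 0.1, -2.0]
width: 0.0239
```

```bash
python3 plan.py .5444 -.1101 .0275 171.2|head -2
```

```text
t 20.45 pos [ 0.545  -0.1095  0.034 ] rot [-90.   -0.  171.3] w 0.0239 F [-0.6  0.1 -2. ] q [ 0.15  0.33 -0.46 -0.   -0.79  1.27]
total tool dp [0.5 6.5 0.6] rv [0.02 0.07 0.02] rows 1
```

move_arm([
  {"dp": [0, 2.5, 0], "rotation": [0, 0, 0]},
  {"dp": [0, 2.5, 0], "rotation": [0, 0, 0]},
  {"dp": [0, 1, 0], "rotation": [0, 0, 0]},
  {"dp": [0, 0, 0], "rotation": [0, 0, 0]},
])

```text
t: 20.78
eef_pos: [0.5455, -0.1097, 0.028]
ee_rot: [-1.571, 0.001, 2.989]
force: [-0.3, 0.4, -0.1]
width: 0.0236
```

```bash
python3 plan.py .5444 -.1101 .0275 171.2|head -2
```

```text
t 20.78 pos [ 0.5455 -0.1097  0.028 ] rot [-9.000e+01  1.000e-01  1.713e+02] w 0.0236 F [-0.3  0.4 -0.1] q [ 0.15  0.33 -0.46 -0.   -0.77  1.27]
total tool dp [1.  0.5 0.6] rv [ 0.03  0.06 -0.05] rows 1
```

move_arm([
  {"dp": [0.5, 0.5, -4], "rotation": [0, 0, 0]},
  {"dp": [0, 0.5, -5], "rotation": [0, 0, 0]},
  {"dp": [0, 0.3, -5], "rotation": [0, 0, 0]},
  {"dp": [0, 0.3, -5], "rotation": [0, 0, 0]},
  {"dp": [0, 0.3, -5], "rotation": [0, 0, 0]},
])

```text
t: 21.2
eef_pos: [0.5489, -0.0844, 0.0261]
ee_rot: [-1.571, 0.001, 2.988]
force: [-0.0, -0.6, -1.4]
width: 0.0239
```

```bash
cat > loc.py <<'E'
from h import *
import sys
s=arm.get_state();d=np.array(s['eef_pos'])[:2]-[.559,-.0113]
print('t',round(s['t'],2),'local x',round(d@[.153,.988]*1e3,1),'y err',round((d@[-.988,.153])*1e3-(np.array([.5444,-.1101])-[.559,-.0113])@[-.988,.153]*1e3,1),'z',round(s['eef_pos'][2]*1e3,1),'rot',np.degrees(s['ee_rot']).round(1),'F',np.round(s['force'],1),np.round(s['moment'],2))
if len(sys.argv)>1:
    f=grab('side',sys.argv[1])
    im=f['pixels'][:,:,::-1];cv2.imwrite(f'pics/{sys.argv[1]}c.png',cv2.resize(im[150:260,210:310],None,fx=7,fy=5.4,interpolation=2))
    f=grab('top',sys.argv[1]+'t')
    im=f['pixels'][:,:,::-1];cv2.imwrite(f'pics/{sys.argv[1]}tc.png',cv2.resize(im[140:240,200:330],None,fx=6,fy=6,interpolation=2))
E
python3 loc.py
```

```text
t 21.2 local x -73.8 y err -0.6 z 26.1 rot [-9.000e+01  1.000e-01  1.712e+02] F [-0.  -0.6 -1.4] [-0.07  0.02 -0.03]
```

move_arm([
  {"dp": [0, 0.2, -5], "rotation": [0, 0, 0]},
  {"dp": [0, 0.2, -5], "rotation": [0, 0, 0]},
  {"dp": [0, 0.2, -5], "rotation": [0, 0, 0]},
  {"dp": [0, 0.2, -5], "rotation": [0, 0, 0]},
  {"dp": [0, 0.2, -5], "rotation": [0, 0, 0]},
])

```text
t: 21.62
eef_pos: [0.5536, -0.057, 0.026]
ee_rot: [-1.57, 0.002, 2.99]
force: [-0.4, -1.7, 2.0]
width: 0.0236
```

```bash
python3 loc.py c1
```

```text
t 21.62 local x -45.9 y err -1.0 z 26.0 rot [-9.000e+01  1.000e-01  1.713e+02] F [-0.4 -1.7  2. ] [-0.9   0.3  -0.02]
```

View pics/c1c.png

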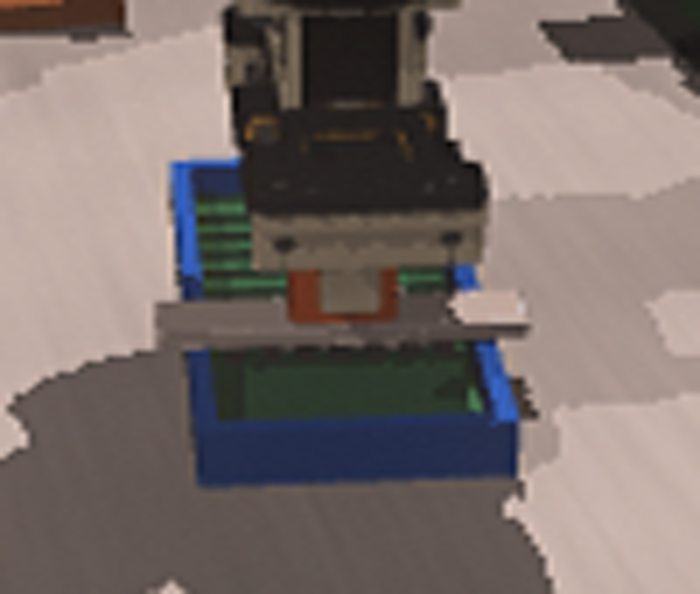

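View pics/c1tc.png

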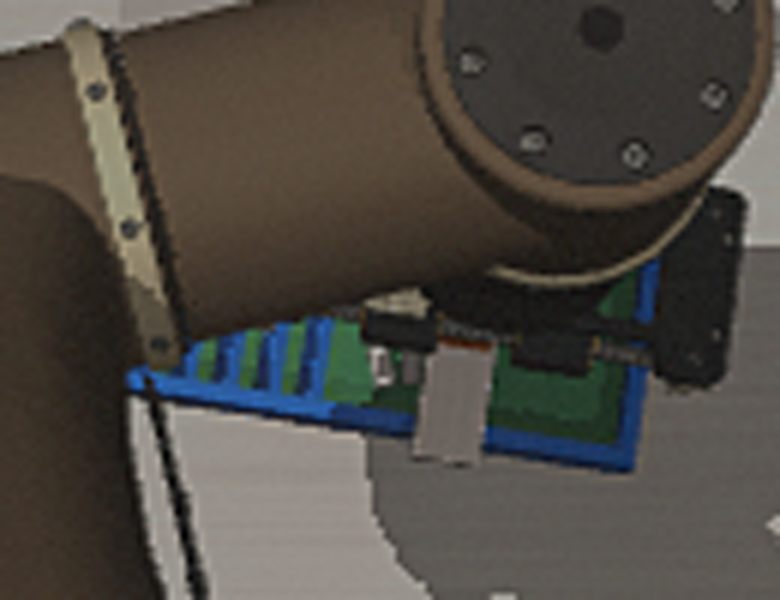

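move_arm([
  {"dp": [0.5, 0, -5], "rotation": [0, 0, 0]},
  {"dp": [0, 0, -5], "rotation": [0, 0, 0]},
  {"dp": [0, 0, -5], "rotation": [0, 0, 0]},
  {"dp": [0, 0, -5], "rotation": [0, 0, 0]},
  {"dp": [0, 0, -5], "rotation": [0, 0, 0]},
])

```text
t: 22.13
eef_pos: [0.557, -0.0305, 0.026]
ee_rot: [-1.57, 0.002, 2.989]
force: [-0.3, -1.3, 1.3]
width: 0.0237
```

```bash
python3 loc.py c2
```

```text
t 22.13 local x -19.3 y err -0.3 z 26.0 rot [-9.000e+01  1.000e-01  1.713e+02] F [-0.3 -1.3  1.3] [-0.72  0.2   0.01]
```

View pics/c2tc.png

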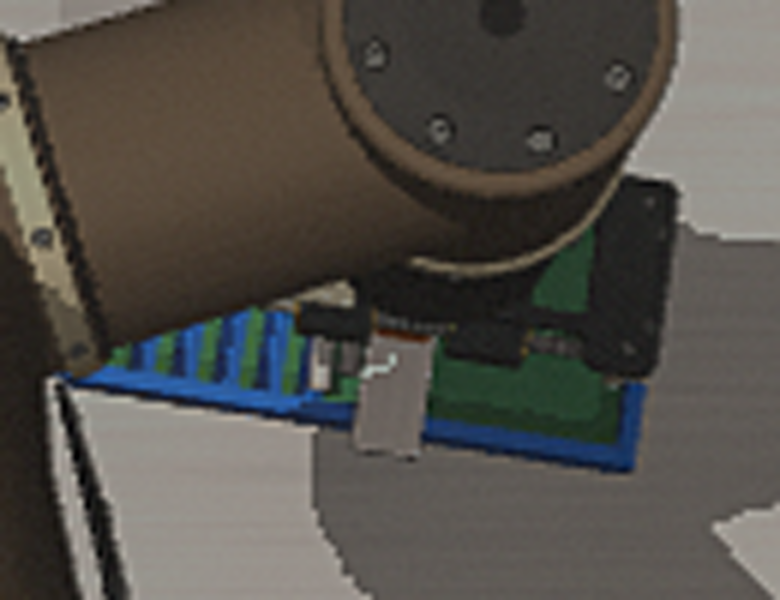

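move_arm([
  {"dp": [0, 0, -4], "rotation": [0, 0, 0]},
  {"dp": [0, 0, -4], "rotation": [0, 0, 0]},
  {"dp": [0, 0, -4], "rotation": [0, 0, 0]},
  {"dp": [0, 0, -4], "rotation": [0, 0, 0]},
  {"dp": [0, 0, -4], "rotation": [0, 0, 0]},
])

```text
t: 22.65
eef_pos: [0.5604, -0.009, 0.026]
ee_rot: [-1.571, 0.002, 2.989]
force: [-0.3, -0.9, 1.3]
width: 0.0242
```

```bash
python3 loc.py c3
```

```text
t 22.65 local x 2.5 y err -0.4 z 26.0 rot [-9.000e+01  1.000e-01  1.713e+02] F [-0.3 -0.9  1.3] [-0.52  0.22  0.03]
```

View pics/c3tc.png

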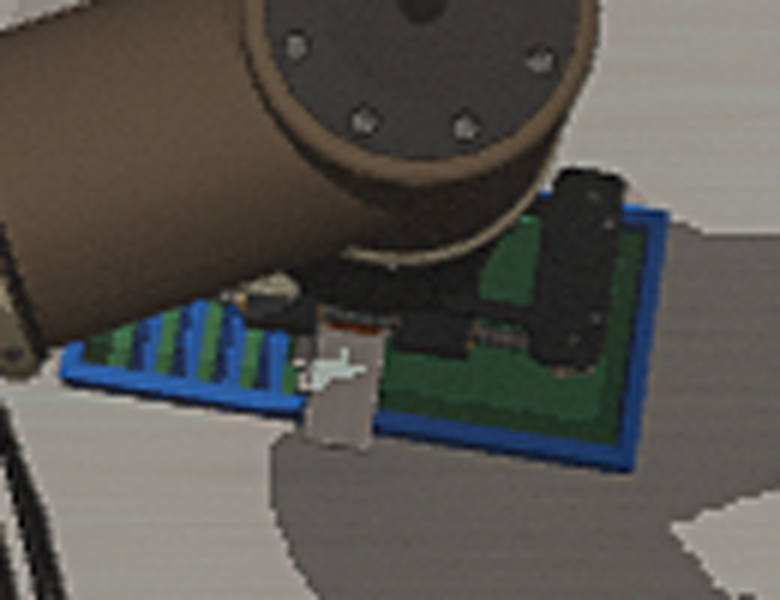

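move_arm([
  {"dp": [0, 0, -4], "rotation": [0, 0, 0]},
  {"dp": [0, 0, -4], "rotation": [0, 0, 0]},
  {"dp": [0, 0, -4], "rotation": [0, 0, 0]},
  {"dp": [0, 0, -4], "rotation": [0, 0, 0]},
  {"dp": [0, 0, -4], "rotation": [0, 0, 0]},
])

```text
t: 23.17
eef_pos: [0.5636, 0.0123, 0.026]
ee_rot: [-1.571, 0.002, 2.989]
force: [0.2, -1.0, 0.5]
width: 0.0236
```

```bash
python3 loc.py c4
```

```text
t 23.17 local x 24.0 y err -0.3 z 26.0 rot [-9.000e+01  1.000e-01  1.713e+02] F [ 0.2 -1.   0.5] [-0.52  0.14  0.05]
```

View pics/c4c.png

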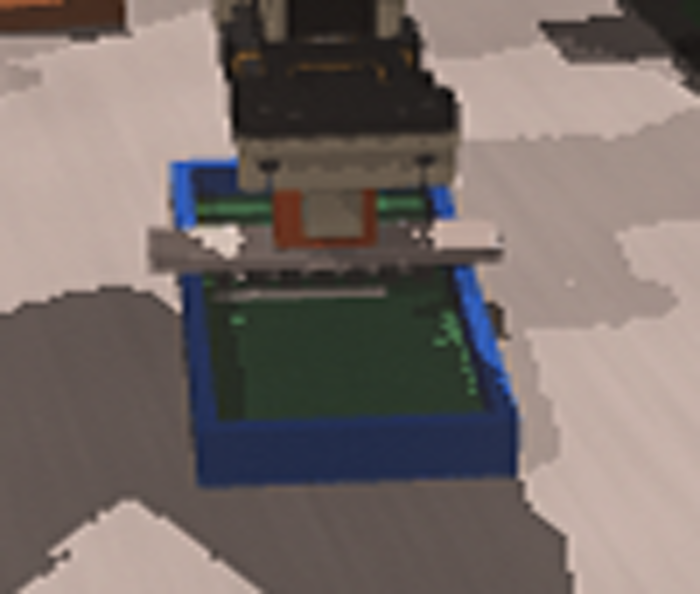

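View pics/c4tc.png

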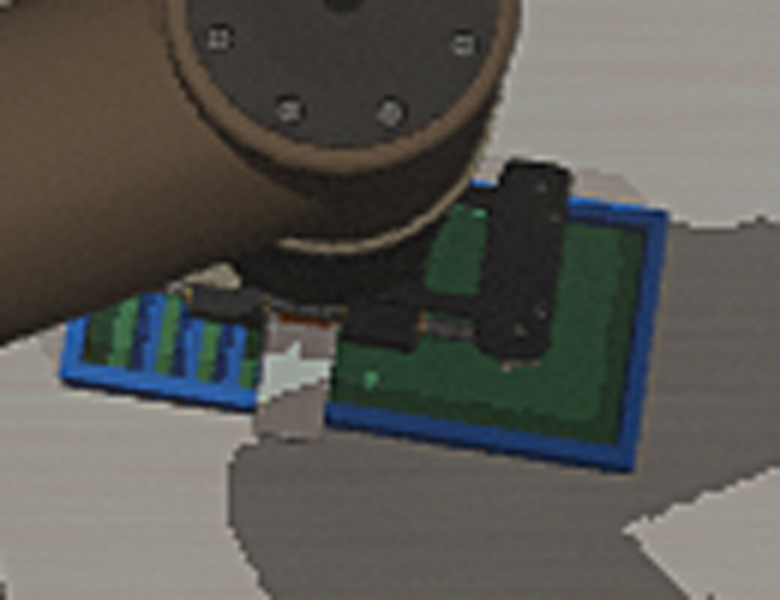

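move_arm([
  {"dp": [0, 0, -4], "rotation": [0, 0, 0]},
  {"dp": [0, 0, -4], "rotation": [0, 0, 0]},
  {"dp": [0, 0, -4], "rotation": [0, 0, 0]},
  {"dp": [0, 0, -4], "rotation": [0, 0, 0]},
  {"dp": [0, 0, -4], "rotation": [0, 0, 0]},
])

```text
t: 23.68
eef_pos: [0.5668, 0.0336, 0.026]
ee_rot: [-1.571, 0.002, 2.989]
force: [0.3, -1.0, 1.1]
width: 0.0239
```

move_arm([
  {"dp": [0, 0, -4], "rotation": [0, 0, 0]},
  {"dp": [0, 0, -4], "rotation": [0, 0, 0]},
  {"dp": [0, 0, -4], "rotation": [0, 0, 0]},
  {"dp": [0, 0, -4], "rotation": [0, 0, 0]},
  {"dp": [0, 0, -4], "rotation": [0, 0, 0]},
])

```text
t: 24.1
eef_pos: [0.5702, 0.0557, 0.026]
ee_rot: [-1.571, 0.002, 2.989]
force: [0.9, 0.0, 1.0]
width: 0.0234
```

```bash
python3 loc.py c5
```

```text
t 24.1 local x 67.9 y err -0.1 z 26.0 rot [-9.000e+01  1.000e-01  1.713e+02] F [0.9 0.  1. ] [-0.59  0.18 -0.02]
```

View pics/c5c.png

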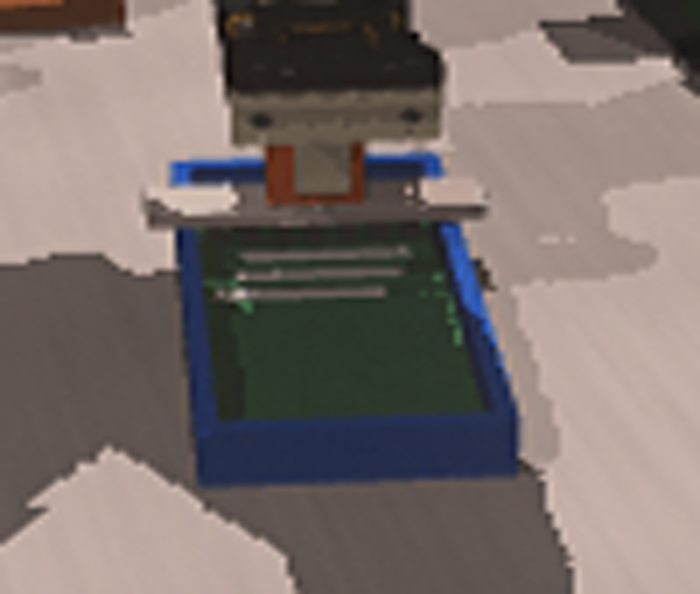

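View pics/c5tc.png

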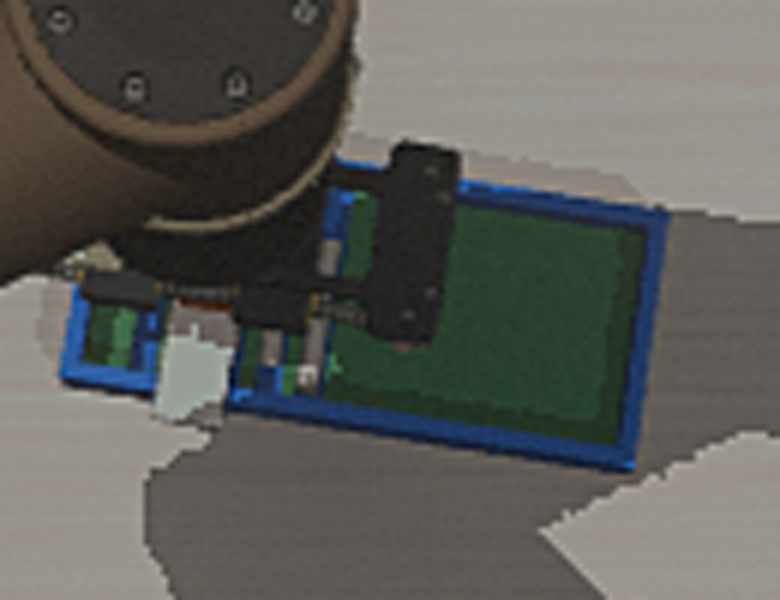

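move_arm([
  {"dp": [0, -6, 0], "rotation": [0, 0, 0]},
  {"dp": [0, -15, 0], "rotation": [0, 0, 0]},
  {"dp": [0, -25, 0], "rotation": [0, 0, 0]},
  {"dp": [0, -30, 0], "rotation": [0, 0, 0]},
  {"dp": [0, -20, 0], "rotation": [0, 0, 0]},
])

```text
t: 24.62
eef_pos: [0.5655, 0.0554, 0.1196]
ee_rot: [-1.567, -0.009, 2.988]
force: [0.5, 0.3, -1.0]
width: 0.0239
```

```bash
python3 plan.py .4632 .4126 .12 181.1; python3 loc.py c6
python3 - <<'E'
from h import *
f=dict(np.load('pics/c6.npz'));P=cloud(f);im=f['pixels'].astype(int)
d=P[...,:2]-[.559,-.0113];lx=d@[.153,.988];ly=d@[-.988,.153]
m=(abs(ly)<.045)&(lx>-.12)&(lx<.12)&(P[...,2]<.03)&(im.min(2)>85)
n,l,st,c=cv2.connectedComponentsWithStats(m.astype(np.uint8))
for i in range(1,n):
    if st[i,4]>8:
        k=l==i;print(st[i],'lx',np.percentile(lx[k],[5,50,95]).round(4),'ly',np.percentile(ly[k],[2,98]).round(4),'z',np.percentile(P[k][:,2],[5,50,95]).round(4))
E
```

```text
t 24.62 pos [0.5655 0.0554 0.1196] rot [-89.8  -0.5 171.2] w 0.0239 F [ 0.5  0.3 -1. ] q [ 0.44  0.25 -0.32 -0.   -1.    0.98]
total tool dp [ 1.556e+02 -3.000e-01 -3.374e+02] rv [-0.2  -9.88  0.56] rows 10
0 [15.6, -0.0, -33.7] [-0.02, -0.99, 0.06]
1 [15.0, -0.0, -34.0] [-0.02, -0.99, 0.06]
2 [14.4, -0.0, -34.3] [-0.02, -0.99, 0.06]
3 [13.8, -0.0, -34.5] [-0.02, -0.99, 0.06]
4 [13.2, -0.0, -34.7] [-0.02, -0.99, 0.06]
5 [12.6, -0.0, -35.0] [-0.02, -0.99, 0.06]
6 [12.0, -0.0, -35.2] [-0.02, -0.99, 0.06]
7 [11.4, -0.0, -35.4] [-0.02, -0.99, 0.06]
8 [10.8, -0.0, -35.6] [-0.02, -0.99, 0.06]
9 [10.2, -0.0, -35.7] [-0.02, -0.99, 0.06]
t 24.62 local x 66.9 y err 4.5 z 119.6 rot [-89.8  -0.5 171.2] F [ 0.5  0.3 -1. ] [ 0.01 -0.2   0.  ]
[244 195  25   3  49] lx [0.0516 0.0567 0.0642] ly [-0.0379  0.0291] z [0.0083 0.0107 0.0128]
[244 204  14   1  14] lx [0.016  0.0184 0.0225] ly [-0.0021  0.0332] z [0.0083 0.0102 0.0121]
```

View pics/c6c.png

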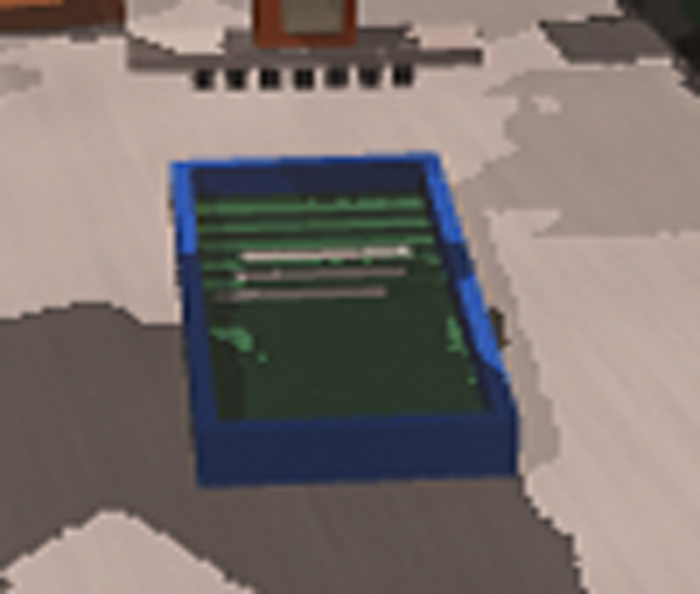

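move_arm([
  {"dp": [9, 0, -20], "rotation": [0, -1, 0.5]},
  {"dp": [15, 0, -34], "rotation": [0, -1, 0]},
  {"dp": [15, 0, -34], "rotation": [0, -1, 0]},
  {"dp": [14, 0, -34], "rotation": [0, -1, 0]},
  {"dp": [13, 0, -35], "rotation": [0, -1, 0]},
])

```text
t: 25.13
eef_pos: [0.5186, 0.2185, 0.1203]
ee_rot: [-1.57, 0.004, 3.067]
force: [0.2, -0.5, -1.3]
width: 0.0239
```

move_arm([
  {"dp": [13, 0, -35], "rotation": [0, -1, 0]},
  {"dp": [12, 0, -35], "rotation": [0, -1, 0]},
  {"dp": [12, 0, -35], "rotation": [0, -1, 0]},
  {"dp": [11, 0, -33], "rotation": [0, -1, 0]},
  {"dp": [6, 0, -18], "rotation": [0, -1, 0]},
])

```text
t: 25.55
eef_pos: [0.4651, 0.3851, 0.1171]
ee_rot: [-1.569, 0.0, -3.125]
force: [1.6, 0.6, -1.8]
width: 0.0241
```

```bash
python3 plan.py .4632 .4126 .08 181.1
```

```text
t 25.55 pos [0.4651 0.3851 0.1171] rot [ -89.9    0.  -179.1] w 0.0241 F [ 1.6  0.6 -1.8] q [ 1.02  0.31 -0.26  0.   -1.01  0.57]
total tool dp [  1.4  37.1 -27.6] rv [-0.09 -0.16 -0.01] rows 2
0 [0.7, 18.5, -13.8] [-0.05, -0.08, -0.01]
1 [0.7, 18.5, -13.8] [-0.05, -0.08, -0.01]
```

move_arm([
  {"dp": [1, 5, -14], "rotation": [0, -0.2, 0]},
  {"dp": [0, 12, -10], "rotation": [0, 0, 0]},
  {"dp": [0, 12, -2], "rotation": [0, 0, 0]},
  {"dp": [0, 8, 0], "rotation": [0, 0, 0]},
  {"dp": [0, 0, 0], "rotation": [0, 0, 0]},
])

```text
t: 25.97
eef_pos: [0.4611, 0.4149, 0.0732]
ee_rot: [-1.567, -0.003, -3.119]
force: [-0.2, -0.3, -1.7]
width: 0.0238
```

```bash
python3 plan.py .4632 .4126 .0345 181.1;  python3 - <<'E'
from h import *
f=grab('side','s20')
im=f['pixels'][:,:,::-1];cv2.imwrite('pics/s20c.png',cv2.resize(im[80:180,150:250],None,fx=6,fy=6,interpolation=2))
E
```

```text
t 25.97 pos [0.4611 0.4149 0.0732] rot [ -89.8   -0.2 -178.7] w 0.0238 F [-0.2 -0.3 -1.7] q [ 1.05  0.38 -0.27 -0.   -0.93  0.55]
total tool dp [-2.1 38.7  2.2] rv [-0.21  0.18  0.16] rows 1
0 [-2.1, 38.7, 2.2] [-0.21, 0.18, 0.16]
```

View pics/s20c.png

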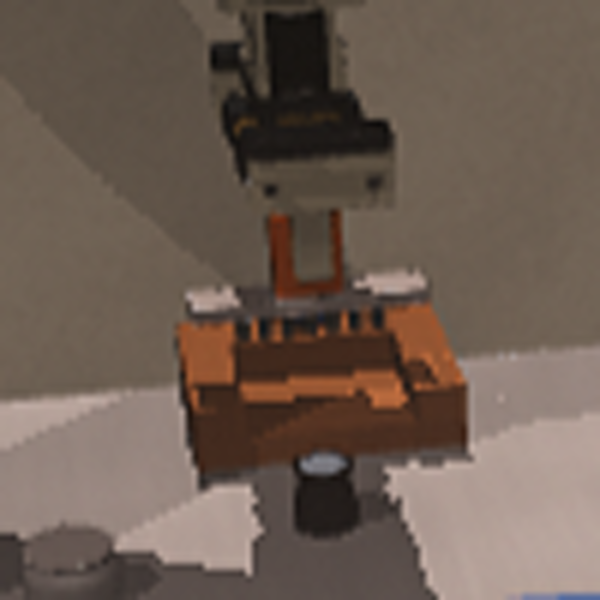

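move_arm([
  {"dp": [-1.5, 6, 1.5], "rotation": [-0.2, 0.2, 0.2]},
  {"dp": [0, 8, 0], "rotation": [0, 0, 0]},
  {"dp": [0, 8, 0], "rotation": [0, 0, 0]},
  {"dp": [0, 6, 0], "rotation": [0, 0, 0]},
  {"dp": [0, 2, 0], "rotation": [0, 0, 0]},
])

```text
t: 26.43
eef_pos: [0.4651, 0.4106, 0.0421]
ee_rot: [-1.572, 0.002, -3.128]
force: [-0.4, -0.0, -1.0]
width: 0.0235
```

```bash
python3 plan.py .4632 .4126 .0345 181.1|head -2
```

```text
t 26.43 pos [0.4651 0.4106 0.0421] rot [-9.010e+01  1.000e-01 -1.792e+02] w 0.0235 F [-0.4 -0.  -1. ] q [ 1.04  0.4  -0.3   0.   -0.86  0.55]
total tool dp [ 1.9  7.6 -2. ] rv [ 0.08 -0.3  -0.14] rows 1
```

move_arm([
  {"dp": [1.5, 3, -1.5], "rotation": [0, -0.3, 0]},
  {"dp": [0, 2.5, 0], "rotation": [0, 0, 0]},
  {"dp": [0, 1, 0], "rotation": [0, 0, 0]},
  {"dp": [0, 0, 0], "rotation": [0, 0, 0]},
])

```text
t: 26.77
eef_pos: [0.4635, 0.4118, 0.0345]
ee_rot: [-1.572, 0.002, -3.122]
force: [-0.6, 0.3, -2.1]
width: 0.0237
```

```bash
python3 plan.py .4632 .4126 .0345 181.1|head -2
```

```text
t 26.77 pos [0.4635 0.4118 0.0345] rot [-9.010e+01  1.000e-01 -1.789e+02] w 0.0237 F [-0.6  0.3 -2.1] q [ 1.04  0.41 -0.31  0.   -0.84  0.55]
total tool dp [ 0.3  0.  -0.8] rv [ 0.06  0.01 -0.12] rows 1
```

move_arm([
  {"dp": [0, 1, 0], "rotation": [0, 0, 0]},
  {"dp": [0, 0, 0], "rotation": [0, 0, 0]},
])

```text
t: 26.93
eef_pos: [0.4638, 0.4124, 0.0343]
ee_rot: [-1.572, 0.003, -3.122]
force: [0.3, 0.6, -1.6]
width: 0.024
```

move_arm([
  {"dp": [0, 1, 0], "rotation": [0, 0, 0]},
  {"dp": [0, 0, 0], "rotation": [0, 0, 0]},
])

```text
t: 27.1
eef_pos: [0.4641, 0.4129, 0.0343]
ee_rot: [-1.573, 0.004, -3.121]
force: [-0.4, 0.8, -1.3]
width: 0.024
```

move_arm([
  {"dp": [0, 0, 0], "rotation": [0, 0, 0]},
  {"dp": [0, 0, 0], "rotation": [0, 0, 0]},
  {"dp": [0, 0, 0], "rotation": [0, 0, 0]},
  {"dp": [0, 0, 0], "rotation": [0, 0, 0]},
  {"dp": [0, -5, 0], "rotation": [0, 0, 0]},
], jaw=110)

```text
t: 27.52
eef_pos: [0.4643, 0.4133, 0.0393]
ee_rot: [-1.574, 0.004, -3.121]
force: [-0.4, -0.7, -0.3]
width: 0.0482
```

move_arm([
  {"dp": [0, -15, 0], "rotation": [0, 0, 0]},
  {"dp": [0, -20, 0], "rotation": [0, 0, 0]},
  {"dp": [0, -30, 0], "rotation": [0, 0, 0]},
  {"dp": [0, -35, 0], "rotation": [0, 0, 0]},
  {"dp": [0, -20, 0], "rotation": [0, 0, 0]},
])

```text
t: 27.93
eef_pos: [0.4619, 0.4099, 0.1598]
ee_rot: [-1.565, -0.002, -3.122]
force: [0.0, 1.4, 0.6]
width: 0.0499
```

```bash
python3 - <<'E'
from h import *
f=grab('side','s21')
im=f['pixels'][:,:,::-1];cv2.imwrite('pics/s21c.png',cv2.resize(im[80:180,150:250],None,fx=6,fy=6,interpolation=2))
cv2.imwrite('pics/s21f.png',cv2.resize(im,None,fx=1.5,fy=1.5,interpolation=2))
f=grab('top','t21')
cv2.imwrite('pics/t21f.png',cv2.resize(f['pixels'][:,:,::-1],None,fx=1.5,fy=1.5,interpolation=2))
E
python3 plan.py .4632 .4126 .15 181.1|head -2
```

```text
t 28.03 pos [0.4627 0.4111 0.1609] rot [ -89.9    0.  -178.9] w 0.0498 F [ 0.6  0.6 -0.4] q [ 1.04  0.29 -0.17  0.   -1.11  0.55]
total tool dp [-0.5 10.9 -1.5] rv [-0.11  0.05 -0.04] rows 1
```

View pics/s21c.png

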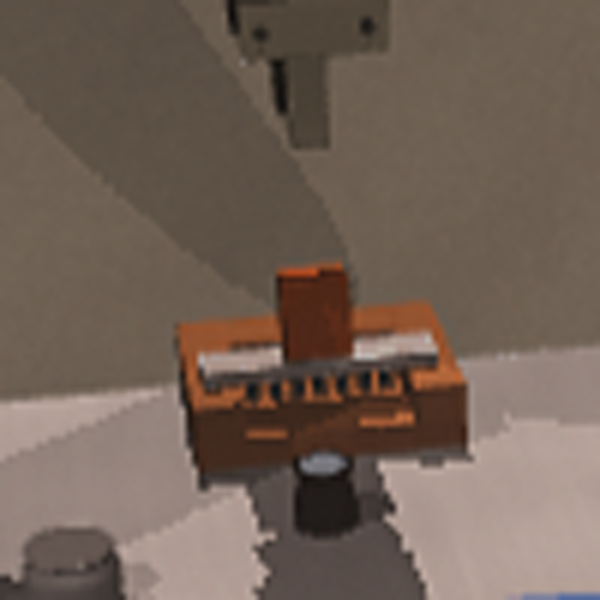

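View pics/t21f.png

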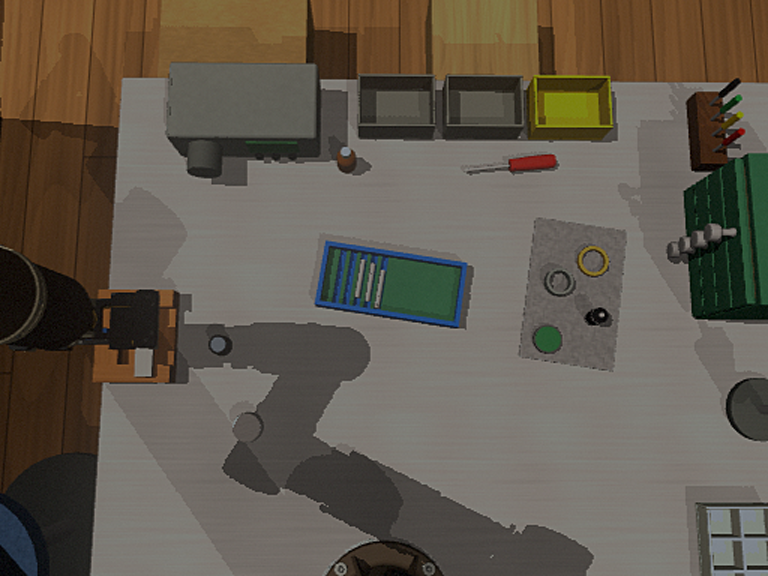

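Run:
```python
from h import *
from fit import *
f=dict(np.load('pics/t21.npz'));P=cloud(f);im=f['pixels'].astype(int)
d=P[...,:2]-[.559,-.0113];lx=d@[.153,.988];ly=d@[-.988,.153]
for c in(.018,.037,.056,.075,.094):
    k=(abs(lx-c)<.004)&(abs(ly)<.045);print('groove',c,'z',np.percentile(P[k][:,2],[10,50,90]).round(4),'bright',(im[k].min(1)>80).sum(),'ly',ly[k&(im.min(2)>80)].round(3)[[0,-1]] if (im[k].min(1)>80).any() else '')
print('ring',circ(P,sel(P,360,385,178,200,.018,.035)))
print('drum',circ(P,sel(P,388,408,200,220,.04,.07)))
y=(im[...,0]>im[...,2]+50);gr=(im[...,1]>im[...,0]+20)
print('brass',circ(P,sel(P,380,412,158,190,0,.03)&y),'filter',circ(P,sel(P,350,380,212,240,0,.03)&gr))
print('loupe',circ(P,sel(P,135,158,218,240,.028,.05)),'tin',circ(P,sel(P,150,180,270,300,.025,.05)))
f=dict(np.load('pics/s21.npz'));P=cloud(f);im=f['pixels'].astype(int)
m=sel(P,180,230,120,150,.085,.11);print('grip top z',P[m][:,2].max() if m.any() else None)
for n in ('s13','s21'):
    f=dict(np.load(f'pics/{n}.npz'));P=cloud(f)
    m=sel(P,175,230,130,150,.046,.056)&(abs(P[...,1]-.41)<.03); q=P[m];print(n,len(q),q.min(0).round(3),q.max(0).round(3), np.polyfit(q[:,0],q[:,2],1).round(4))
```

```text
groove 0.018 z [0.0035 0.0108 0.0137] bright 55 ly [-0.023  0.042]
groove 0.037 z [0.0015 0.011  0.0143] bright 57 ly [-0.035  0.035]
groove 0.056 z [0.0035 0.0109 0.0145] bright 56 ly [-0.036  0.03 ]
groove 0.075 z [-0.0006  0.0023  0.0055] bright 0 ly 
groove 0.094 z [0.0002 0.0029 0.0055] bright 0 ly 
ring (121, array([ 565.7, -313.8]), 25.5, array([ 0.5651, -0.3127,  0.0225]))
drum (98, array([ 501.3, -373.8]), 14.1, array([ 0.5007, -0.3727,  0.0488]))
brass (143, array([ 604.8, -377.3]), 28.2, array([ 0.6041, -0.3777,  0.0137])) filter (222, array([ 462.5, -291.4]), 22.8, array([ 0.4626, -0.2908,  0.0112]))
loupe (132, array([449.9, 289.3]), 16.6, array([0.4496, 0.289 , 0.0362])) tin (283, array([308. , 237.7]), 24.3, array([0.3077, 0.2372, 0.03  ]))
grip top z 0.1003386994773765
s13 131 [0.393 0.392 0.046] [0.532 0.43  0.055] [-0.0002  0.0487]
s21 126 [0.394 0.391 0.046] [0.532 0.431 0.056] [0.0033 0.0473]
```

All checks agree; the gripper is clear of everything.

```bash
python3 -c "
from station import arm
print(arm.job_done())"
```

```text
the job is handed in; nothing more can be done
None
```

The job is done and handed in at about 28 s of the 72 s allowed. I cleared the tray, combed the rods in one pass and put the rake back on the block.

**What the last pictures showed**
- **Rods:** all three lie in grooves 1 to 3, with their tops about 11 mm above the bench, below the 13 mm ridges. The fingers never went near them.
- **Ring:** flat on the mat at about (0.566, −0.314), away from the mat edges and the other items.
- **Drum:** upright on the mat at about (0.501, −0.374), also clear of the edges and the other items.
- **Rake:** upright on the block with its tines in the channel. The bar is level and the grip top is at 100 mm, as before.
- **Bystanders:** the brass ring, filter, loupe and tin are within about 1 mm of where they started. I checked the bottle and screwdriver only by eye; they look unmoved.

**What disagreed or went wrong**
- The cameras put the fingertips about 29 mm higher than the reported TCP height. Because of this the first try at the ring closed on air above it, touching nothing. I corrected the heights for the rest of the job.
- The force reading was too noisy, at about 1 N, to show contact when setting things down. I judged contact by the tool no longer moving down.

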